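# Rack the trimmed machine feet and put the scraper away

### The job

Rack this batch of trimmed levelling feet for the next bench. First bring the loose white pocket block up against the bolted one so that they form one straight row with no gap; then stand every foot fully down in the pockets, filling them one after the next outward from the steel end stop with none skipped, all the long feet first and then the short ones. Also slide the scraper's blade fully home into the empty slot of its wooden holder, and leave everything else on the bench where it is.

Things in the scene. Friction and masses are not known exactly. Their poses are not given: they have to be found in the camera images.
- fixed_block: white plastic pocket block bolted to the bench, 60 mm (x) by 168 mm (y), 34 mm high, with pockets 1 to 3 in a row 56 mm apart. A steel end stop 52 mm high, 80 mm wide stands against its -y end (its screwed foot reaches 50 mm past that end). Origin: centre of the underside; +y runs along the row from the end stop towards the loose block.
- loose_block: the same white block without the stop, 60 x 168 x 34 mm, loose on the bench, 0.25 to 0.42 kg, 37 to 77 mm beyond the fixed block's +y end, a little out of line and askew; pockets 4 to 6. Origin: centre of the underside, y along the row; butted, the origins are 168 mm apart. Can be pinched across its 60 mm width or pushed.
- scraper: flat scraper lying on the bench, 0.1 kg: black handle 26 mm wide, 20 mm high, steel blade 46 mm wide, 2.5 mm thick (38 mm over the last 9 mm), level, its mid-plane 10 mm above the handle's underside. Origin: on the handle's underside below the balance point; x towards the blade: handle from x = -85 to +30 mm, neck to +43, blade to +125.
- scraper_tip (a point): middle of the blade's front edge, 125 mm ahead of the scraper's origin and 10 mm above the handle's underside; axes as the scraper's
- holder: wooden scraper holder fixed to the bench, 95 mm deep (x), 170 wide (y), 66 high: two level slots side by side, mouths facing -x (to the robot). The +y slot already holds a scraper (handle 28 mm wide, reaching 110 mm out); the -y slot, 42 mm off the middle, is empty. A 27 mm wide gap along each slot's roof shows it from above. Origin: centre of the underside; x points into the slots.
- slot_end (a point): centre of the empty slot's closed end. The slot is 51 mm wide, 6 mm high, 75 mm deep, mid-plane 45 mm above the bench, its mouth opening to 16 mm high over a 12 mm lead-in. Home, the blade's edge is here and the scraper's origin 50 mm short of the mouth; let go, it stays, drooping up to 0.06 rad. Axes as the holder's, x into the slot.
- pocket1 (a point): pocket 1, counted from the steel end stop: centre of the floor of the round pocket, 43 mm across, 14 mm deep, floor 20 mm above the bench, in the fixed block. A foot stands in it base down, its origin at this point; the base's top then comes level with the block's top.
- pocket2 (a point): pocket 2, counted from the steel end stop: centre of the floor of the round pocket, 43 mm across, 14 mm deep, floor 20 mm above the bench, in the fixed block. A foot stands in it base down, its origin at this point; the base's top then comes level with the block's top.
- pocket3 (a point): pocket 3, counted from the steel end stop: centre of the floor of the round pocket, 43 mm across, 14 mm deep, floor 20 mm above the bench, in the fixed block. A foot stands in it base down, its origin at this point; the base's top then comes level with the block's top.
- pocket4 (a point): pocket 4, counted from the steel end stop: centre of the floor of the round pocket, 43 mm across, 14 mm deep, floor 20 mm above the bench, in the loose block. A foot stands in it base down, its origin at this point; the base's top then comes level with the block's top.
- pocket5 (a point): pocket 5, counted from the steel end stop: centre of the floor of the round pocket, 43 mm across, 14 mm deep, floor 20 mm above the bench, in the loose block. A foot stands in it base down, its origin at this point; the base's top then comes level with the block's top.
- pocket6 (a point): pocket 6, counted from the steel end stop: centre of the floor of the round pocket, 43 mm across, 14 mm deep, floor 20 mm above the bench, in the loose block. A foot stands in it base down, its origin at this point; the base's top then comes level with the block's top.
- long_foot1: long levelling foot standing on the bench: black round base 40 mm across (straight to 9 mm, then a cone to 14 mm), steel hex nut 21 mm across from 14 to 22 mm, steel stem 12 mm thick from 22 mm to the top at 85 mm. Origin: centre of the underside, z up the stem. 0.14 kg, weight low. Two or three of the three long feet are there; an absent one reads None.
- long_foot2: long levelling foot standing on the bench: black round base 40 mm across (straight to 9 mm, then a cone to 14 mm), steel hex nut 21 mm across from 14 to 22 mm, steel stem 12 mm thick from 22 mm to the top at 85 mm. Origin: centre of the underside, z up the stem. 0.14 kg, weight low. Two or three of the three long feet are there; an absent one reads None.
- long_foot3: long levelling foot standing on the bench: black round base 40 mm across (straight to 9 mm, then a cone to 14 mm), steel hex nut 21 mm across from 14 to 22 mm, steel stem 12 mm thick from 22 mm to the top at 85 mm. Origin: centre of the underside, z up the stem. 0.14 kg, weight low. Two or three of the three long feet are there; an absent one reads None.
- short_foot1: short levelling foot standing on the bench: black round base 40 mm across (straight to 9 mm, then a cone to 14 mm), steel hex nut 21 mm across from 14 to 22 mm, steel stem 12 mm thick from 22 mm to the top at 58 mm. Origin: centre of the underside, z up the stem. 0.12 kg, weight low. Two or three of the three short feet are there; an absent one reads None.
- short_foot2: short levelling foot standing on the bench: black round base 40 mm across (straight to 9 mm, then a cone to 14 mm), steel hex nut 21 mm across from 14 to 22 mm, steel stem 12 mm thick from 22 mm to the top at 58 mm. Origin: centre of the underside, z up the stem. 0.12 kg, weight low. Two or three of the three short feet are there; an absent one reads None.
- short_foot3: short levelling foot standing on the bench: black round base 40 mm across (straight to 9 mm, then a cone to 14 mm), steel hex nut 21 mm across from 14 to 22 mm, steel stem 12 mm thick from 22 mm to the top at 58 mm. Origin: centre of the underside, z up the stem. 0.12 kg, weight low. Two or three of the three short feet are there; an absent one reads None.
- marker: felt marker lying on the bench, 133 mm long, 16 mm thick; not part of the job, leave it where it is
- tape: roll of masking tape lying flat, 90 mm across, 25 mm high; not part of the job, leave it where it is
- screwdriver: screwdriver lying on the bench; not part of the job, leave it where it is
- spray: clear plastic bottle, 64 mm across, 150 mm high; not part of the job, leave it where it is
- cover: black moulded plastic cover, 110 x 75 x 68 mm; not part of the job, leave it where it is
Mind the look-alikes: they are no part of the job. What is shaped like the loose_block but pink is not meant. Leave any pink look-alike of the short_foot2 alone.

How it is judged (in metres and radians):
On the way, in this order (a step that is already met when the one before it is completed fails the run):
1. the loose block is butted against the fixed one, in line, before any foot is loaded (y of loose_block in the frame of fixed_block below 0.17 m and x of loose_block in the frame of fixed_block between -0.005 and 0.005 m and angle between the x axis of loose_block and the x axis of fixed_block, either way round below 0.025 rad and height (world z) of loose_block below 0.005 m and linear speed of loose_block below 0.02 m/s), for 0.3 s.
2. a long foot stands in pocket 1 (distance between any of long_foot1, long_foot2, long_foot3 and pocket1 below 0.005 m), for 0.2 s.
3. then a long foot stands in pocket 2 (distance between any of long_foot1, long_foot2, long_foot3 and pocket2 below 0.005 m), for 0.2 s.
4. then a foot stands in pocket 3 (distance between any of long_foot1, long_foot2, long_foot3, short_foot1, short_foot2, short_foot3 and pocket3 below 0.005 m), for 0.2 s.
5. then a foot stands in pocket 4 (distance between any of long_foot1, long_foot2, long_foot3, short_foot1, short_foot2, short_foot3 and pocket4 below 0.005 m), for 0.2 s.
At the end, for the whole second after the job is handed in: Blocks touching (gap under 2 mm) and in line (5 mm, 0.025 rad); every foot seated within 5 mm of a pocket's floor centre, pockets filled from pocket 1 with none skipped, long before short; blade edge within 5 mm of the slot's end; all released and at rest (all of step 1 and x of scraper_tip in the frame of slot_end above -0.005 m and y of scraper_tip in the frame of slot_end between -0.005 and 0.005 m and z of scraper_tip in the frame of slot_end between -0.005 and 0.005 m and angle between the x axis of scraper and the x axis of holder, either way round below 0.1 rad and linear speed of each of scraper, long_foot1, long_foot2, long_foot3, short_foot1, short_foot2, short_foot3 below 0.02 m/s and (distance between long_foot1 and pocket1 below 0.005 m or distance between long_foot1 and pocket2 below 0.005 m or distance between long_foot1 and pocket3 below 0.005 m) and (distance between long_foot2 and pocket1 below 0.005 m or distance between long_foot2 and pocket2 below 0.005 m or distance between long_foot2 and pocket3 below 0.005 m) and (distance between long_foot3 and pocket1 below 0.005 m or distance between long_foot3 and pocket2 below 0.005 m or distance between long_foot3 and pocket3 below 0.005 m) and (distance between short_foot1 and pocket3 below 0.005 m or distance between short_foot1 and pocket4 below 0.005 m or distance between short_foot1 and pocket5 below 0.005 m or distance between short_foot1 and pocket6 below 0.005 m) and (distance between short_foot2 and pocket3 below 0.005 m or distance between short_foot2 and pocket4 below 0.005 m or distance between short_foot2 and pocket5 below 0.005 m or distance between short_foot2 and pocket6 below 0.005 m) and (distance between short_foot3 and pocket3 below 0.005 m or distance between short_foot3 and pocket4 below 0.005 m or distance between short_foot3 and pocket5 below 0.005 m or distance between short_foot3 and pocket6 below 0.005 m) and distance between any of long_foot1, long_foot2, long_foot3 and pocket1 below 0.005 m and distance between any of long_foot1, long_foot2, long_foot3 and pocket2 below 0.005 m and distance between any of long_foot1, long_foot2, long_foot3, short_foot1, short_foot2, short_foot3 and pocket3 below 0.005 m and distance between any of long_foot1, long_foot2, long_foot3, short_foot1, short_foot2, short_foot3 and pocket4 below 0.005 m and (not (distance between any of short_foot1, short_foot2, short_foot3 and pocket6 below 0.005 m) or distance between any of short_foot1, short_foot2, short_foot3 and pocket5 below 0.005 m)).
It fails at once if something that is not part of the job is shifted by more than 40 mm (distance of any of marker, tape, screwdriver, spray, cover from where it was at the start of the episode above 0.04 m).
Of long_foot1, long_foot2, long_foot3 only 2 to 3 are there at a start; the rules pass over those that are not, and their reading is None.
Of short_foot1, short_foot2, short_foot3 only 2 to 3 are there at a start; the rules pass over those that are not, and their reading is None.
At some moment in a run one of long_foot1, long_foot2, long_foot3, short_foot1, short_foot2, short_foot3, scraper may be knocked a few centimetres aside while the robot is not near it.
It also fails if it takes over 210 s, if anything falls off the work surface, if the arm or the gripper's body presses on something with over 40 N, if the wrist force passes 120 N, or if a joint passes its speed limit or range.

### The arm

A 7-joint arm with a two-finger parallel gripper is mounted at the origin on the work surface. World frame = base frame: x ahead of the robot, y to its left, z up, the work surface at z = 0. Lengths are in m, angles in degrees, forces in N, time in s.
With the tool pointing down it reaches from about 0.425 to 0.875 m from the base axis. Payload 4.7 kg.
Tool frame: the origin (TCP) lies at the centre of the arm's flange, where the gripper is bolted on; the fingertips stand 182 mm ahead of it and the grasp point (between the pads) lies 164 mm ahead of it (env.grip_depth is the distance from the TCP to the grasp point, in m); z points along the fingers, y is the line along which they close (so a half turn about z gives the same grasp; the last joint's range is limited). The gripper opens to 87 mm and grips with 3 to 60 N. Pads are 19 mm wide; open, the fingers measure 117 mm over their backs; the gripper's body (75 mm by 190 mm) begins 51 mm behind the grasp point.
Start: joints at [77.985, 18.392, -4.016, 83.108, 1.295, 78.541, -3.26], TCP at [0.144, -0.634, 0.405] pointing down, gripper open.
Joint ranges: [-163.93, 163.93], [-17.29, 119.83], [-79.2, 71.16], [3.27, 140.29], [-89.18, 269.18], [5.43, 117.66], [-154.24, 154.24]. Speed limits (degrees/s): [147.25, 147.25, 180, 180, 180, 180, 180].

### API

Orientations are given as [roll, pitch, yaw] about the fixed x, y, z axes, in that order (R = Rz(yaw) Ry(pitch) Rx(roll)).
In Python, from cell import env gives the robot as it stands. The module is installed in compiled form; this text tells all that it offers.
- The arm moves only by the tool send_rows, never from a script. Its arguments are lists of equal length, an entry for each row: "xyz": the shift along the tool's x, y, z in m, a list of three; "rotation": the turn, a rotation vector about the tool's x, y, z in rad, a list of three; "jaw": the opening, from 0 (shut) to 1 (fully open). A call has 1 to 20 rows; each row shifts and turns the commanded pose from where the row before left it, along the tool's axes as they then stand; what a row does not reach is not made up. A row lasts 1/10 s, in which the tool goes at most 50 mm and 8.59 degrees, less where a joint would pass 70% of its speed; a pose out of reach is approached as far as the arm can. A call is refused whole if a number of a shift passes 0.05 or a number of a turn 0.15, either way. A call with a gripper value outside its range is refused whole. The fingers move at their own pace and stop on an object; "newtons" is the grip in N (left out, the last holds). Time passes only in rows, so rows that do not move let the fingers close. It gives the time, the measured TCP pose, the force, the opening and the grip force at its end, in the units of the state.
- env.get_obs(): the state, without advancing time (a new reading comes with each control period).
- env.read_camera(name): name is "scene" or "top"; returns a dict with "image" (400x640x3 uint8, blue, green, red), "fx", "fy", "cx", "cy" (pixels), "R" (3x3) and "t" (3): a world point X has camera coordinates R X + t. Camera axes: x right, y down, z forward; pixel columns grow to the right and rows downward; lengths in m; the calibration is good to about 2 mm. A picture is of the moment at which its call begins. There is no depth.
- env.sign_off(): hands the job in; it is judged then, once.
The state is a dict: "time_s": time; "qpos": joint angles; "joint_velocities": joint speeds; "effort": joint torques, N m; "tool_pos": TCP position; "tool_rot": TCP orientation; "force": force on the tool from outside, world axes, zero at the start; "wrist_torque": the same for the moment, N m; "grip_width": finger opening in m; "grasp_force": force on a finger pad.
Only numpy, scipy, OpenCV 4.12 (cv2) and the standard library are available. Lean on these libraries where they do the work, as an engineer would, in place of code of your own. Each camera call takes 0.05 s, during which the arm holds its last target. There are 200 camera calls.

## Working session

There is one attempt and no reset: what is moved stays moved. The work goes in short steps, Python scripts to look and compute and a tool call to move; the robot and the scene stay as the last step left them, time stands still between calls to the robot, and variables do not carry over. Pictures are saved under pics/ and viewed, at most 14 in all, crops included, and the job is handed in when it is done.

Besides the shell and the picture viewer there is one more tool, called as a command line: name --argument value ..., lists and objects as JSON in quotes. send_rows: Moves the arm, as the interface text tells. Its arguments: {"type":"object","properties":{"xyz":{"type":"array"},"rotation":{"type":"array"},"jaw":{"type":"array"},"newtons":{"type":"number"}},"required":["xyz","rotation","jaw"]}

```bash
mkdir -p pics; ls; python3 - <<'E'
from cell import env
import cv2,numpy as np
o=env.get_obs();print(o)
for n in ("scene","top"):
    c=env.read_camera(n);cv2.imwrite(f"pics/{n}0.png",c["image"]);np.savez(f"{n}0.npz",**c)
    print(n,c["fx"],c["fy"],c["cx"],c["cy"],c["R"],c["t"],-np.array(c["R"]).T@c["t"])
E
```

```text
pics
{'time_s': 0.0, 'qpos': array([77.98602528, 18.43751021, -4.0149059 , 83.17497567,  1.29564942,
       78.54125099, -3.25887177]), 'joint_velocities': array([ 0.00224153, -0.05788342, -0.01326987,  0.02048607, -0.0606578 ,
        0.04582328, -0.0412857 ]), 'effort': array([ 2.37352006e-04, -4.91281700e+01, -4.03750604e-01, -3.12528634e+01,
       -6.39661867e-02,  4.37075493e-02,  1.71121778e-04]), 'tool_pos': array([ 0.14416101, -0.63359441,  0.40367803]), 'tool_rot': array([-1.79891541e+02,  6.64631415e-03,  1.28243964e+01]), 'force': array([ 0.31556203, -0.20798633, -0.220214  ]), 'wrist_torque': array([-0.01272262,  0.00939574, -0.0171757 ]), 'grasp_force': 0.0, 'grip_width': 0.08719530294642641}
scene 384.0343861639268 384.0343861639268 318.9820164597548 191.07658077724463 [[ 0.53444047  0.84518506 -0.00596691]
 [ 0.72392078 -0.46138178 -0.51289918]
 [-0.43624774  0.26979451 -0.85842812]] [-0.28886942 -0.33249246  1.40592621] [ 1.00841384 -0.28856902  1.03462782]
top 500.8481184106443 500.8481184106443 322.16150483866306 204.7563168589643 [[-0.01985741 -0.99979353  0.00431095]
 [-0.98735776  0.01893185 -0.15737295]
 [ 0.15725884 -0.00738147 -0.98752983]] [0.02409515 0.50547225 1.58158833] [0.25084167 0.0261951  1.64130944]
```

View pics/scene0.png

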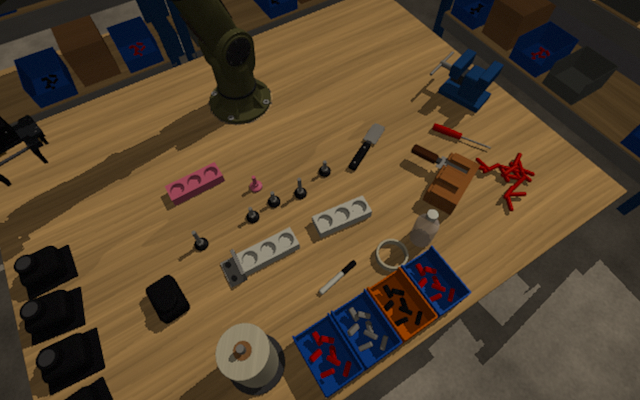

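View pics/top0.png

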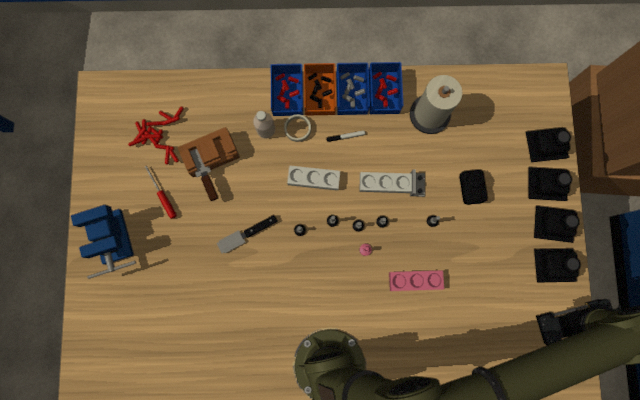

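```bash
cat > h.py <<'E'
import numpy as np,cv2
from scipy.spatial.transform import Rotation as Ro
def ld(n): return dict(np.load(n))
def proj(c,X):
    p=np.atleast_2d(X)@c["R"].T+c["t"]; return np.c_[c["fx"]*p[:,0]/p[:,2]+c["cx"],c["fy"]*p[:,1]/p[:,2]+c["cy"]]
def ray(c,uv,z):
    uv=np.atleast_2d(uv).astype(float);d=np.c_[(uv[:,0]-c["cx"])/c["fx"],(uv[:,1]-c["cy"])/c["fy"],np.ones(len(uv))]@c["R"]
    o=-c["R"].T@c["t"];return o+d*((z-o[2])/d[:,2])[:,None]
def tri(c1,u1,c2,u2):
    P=lambda c:np.diag([1,1,1])@np.array([[c["fx"],0,c["cx"]],[0,c["fy"],c["cy"]],[0,0,1]])@np.c_[c["R"],c["t"]]
    X=cv2.triangulatePoints(P(c1),P(c2),np.float64(u1).reshape(2,1),np.float64(u2).reshape(2,1)).ravel();return X[:3]/X[3]
def snap(tag):
    from cell import env
    r=[]
    for n in ("scene","top"):
        c=env.read_camera(n);cv2.imwrite(f"pics/{n}{tag}.png",c["image"]);np.savez(f"{n}{tag}.npz",**c);r.append(c)
    return r
def crop(im,x0,y0,x1,y1,s,f): cv2.imwrite(f,cv2.resize(im[y0:y1,x0:x1],None,fx=s,fy=s,interpolation=cv2.INTER_CUBIC))
E
python3 - <<'E'
from h import *
t=ld("top0.npz");s=ld("scene0.npz")
crop(t["image"],265,155,465,255,4,"pics/t0a.png")
crop(t["image"],130,110,290,260,4,"pics/t0b.png")
crop(s["image"],180,110,400,290,3.5,"pics/s0a.png")
E
```

```text
(no output)
```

View pics/t0a.png

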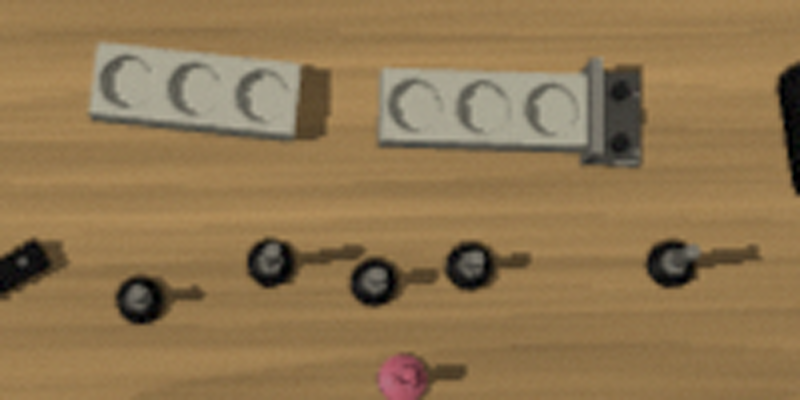

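View pics/t0b.png

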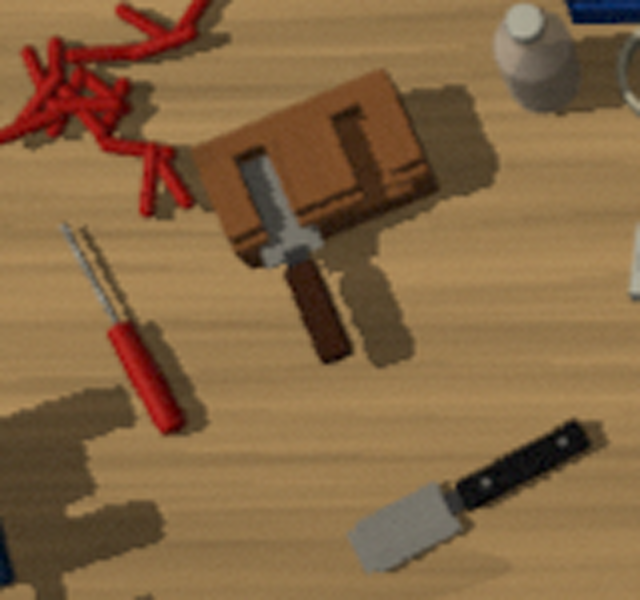

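View pics/s0a.png

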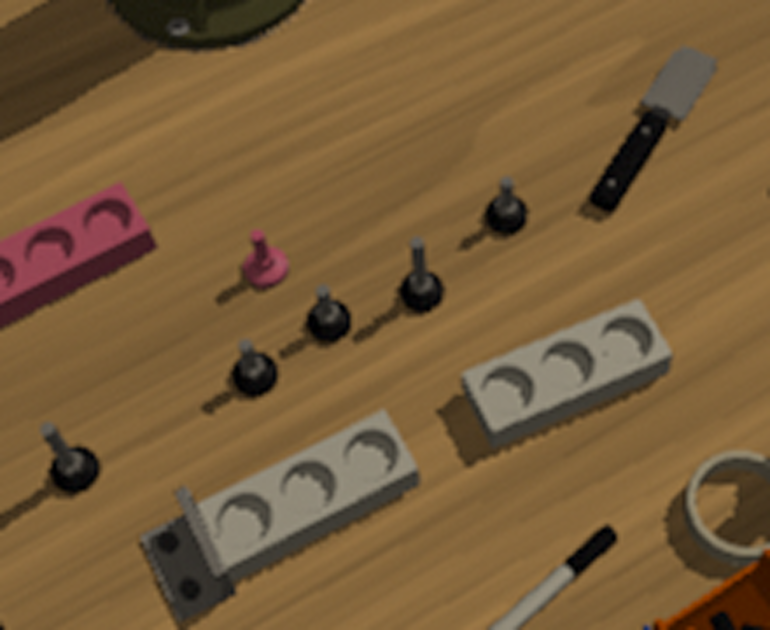

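```bash
cat >> h.py <<'E'
def up(c,box,s=8):
    x0,y0,x1,y1=box; return cv2.resize(c["image"][y0:y1,x0:x1],None,fx=s,fy=s,interpolation=cv2.INTER_CUBIC)
def back(p,box,s=8): return (np.asarray(p,float)+.5)/s-.5+np.array(box[:2])
def cont(mask): 
    k,_=cv2.findContours(mask.astype(np.uint8),cv2.RETR_EXTERNAL,cv2.CHAIN_APPROX_NONE);return sorted(k,key=cv2.contourArea,reverse=True)
def feet(c,boxes,s=8,thr=60):
    "black base blob -> world centre assuming rim outline at z=7mm"
    out=[]
    for b in boxes:
        im=up(c,b,s).max(2);k=cont(cv2.morphologyEx((im<thr).astype(np.uint8),cv2.MORPH_OPEN,np.ones((13,13))))[0]
        w=ray(c,back(cv2.convexHull(k)[:,0],b,s),.006)[:,:2]
        (x,y),r=cv2.minEnclosingCircle(np.float32(w*1e3));out.append((x,y,r))
    return np.round(out,1)
E
python3 - <<'E'
from h import *
t=ld("top0.npz");s=ld("scene0.npz")
tp=[(292,222,309,239),(324,212,342,230),(350,217,368,235),(373,213,392,231),(424,212,442,230)]
print(feet(t,tp))
sp=[(316,162,334,182),(291,184,309,204),(266,193,283,211),(243,208,262,226),(192,236,211,254)]
print(feet(s,sp))
# block tops
for c,bx in ((t,[(284,160,348,194),(354,165,412,198)]),(s,[(305,190,375,240),(230,222,302,275)])):
    for b in bx:
        im=up(c,b);g=im.min(2);k=cont(g>115)[0]
        w=ray(c,back(k[:,0],b),.034)[:,:2]*1e3
        print(cv2.minAreaRect(np.float32(w)),np.percentile(g,[10,50,80,95]))
        h=back(cv2.approxPolyDP(cv2.convexHull(k),25,True)[:,0],b);print(h.round(1).tolist(),(ray(c,h,.034)[:,:2]*1e3).round(1).tolist())
E
```

```text
[[ 430.4   88.5   20. ]
 [ 458.4  -19.1   19.9]
 [ 441.6 -103.1   19.9]
 [ 453.1 -182.3   20.1]
 [ 450.8 -348.3   20.1]]
[[ 427.1   90.3   27.1]
 [ 452.6  -18.2   28.5]
 [ 438.8 -105.9   24.5]
 [ 451.6 -183.6   22.7]
 [ 445.3 -350.1   28.2]]
((600.9465942382812, 41.81454086303711), (168.71405029296875, 60.399085998535156), 82.79092407226562) [ 71.  82. 146. 149.]
[[288.9, 166.3], [338.7, 170.4], [337.7, 187.4], [287.6, 182.7]] [[636.9, 120.9], [619.9, -42.4], [563.1, -37.7], [582.1, 125.9]]
((580.9842529296875, -195.023193359375), (169.7903289794922, 60.41643142700195), 87.09494018554688) [ 77.  90. 146. 149.]
[[360.1, 172.3], [409.9, 173.1], [411.4, 190.2], [360.1, 189.3]] [[612.3, -112.4], [606.7, -276.2], [549.4, -278.4], [555.5, -110.6]]
((600.1907348632812, 41.96221160888672), (165.6629180908203, 58.1120719909668), 82.85989379882812) [ 49.  60. 110. 125.]
[[362.7, 196.4], [370.2, 210.8], [320.2, 231.6], [313.2, 215.8]] [[586.4, 126.7], [638.0, 116.8], [615.6, -43.2], [562.0, -33.4]]
((580.3622436523438, -195.20960998535156), (166.6464080810547, 57.38737487792969), 87.22061157226562) [ 51.  61. 114. 123.]
[[289.3, 227.6], [297.4, 243.4], [243.2, 269.6], [237.2, 253.3]] [[557.3, -111.3], [612.1, -116.6], [598.9, -279.5], [547.9, -272.6]]
```

```bash
cat > plan.py <<'E'
import sys
from h import *
from cell import env
def plan(x,y,z,psi):
    "grasp point target (m), yaw deg: prints rotvec then the shift in the turned tool frame"
    o=env.get_obs();R=Ro.from_euler("xyz",o["tool_rot"],degrees=True);T=Ro.from_euler("xyz",[180,0,psi],degrees=True)
    g=o["tool_pos"]+R.apply([0,0,env.grip_depth]); rv=(R.inv()*T).as_rotvec()
    # turning is about the TCP
    p=np.array([x,y,z])+[0,0,env.grip_depth]; d=T.inv().apply(p-o["tool_pos"])
    print("grasp",g.round(4),"rot",o["tool_rot"].round(2),"rotvec",rv.round(4),"shift",d.round(4),"len",np.linalg.norm(d).round(3),"w",o["grip_width"].round(4),"F",o["force"].round(1),"t",o["time_s"])
if __name__=="__main__": plan(*map(float,sys.argv[1:]))
E
python3 plan.py 0.6006 0.0419 0.14 82.8
```

```text
Traceback (most recent call last):
  File "plan.py", line 11, in <module>
    if __name__=="__main__": plan(*map(float,sys.argv[1:]))
                             ~~~~^^^^^^^^^^^^^^^^^^^^^^^^^^
  File "plan.py", line 10, in plan
    print("grasp",g.round(4),"rot",o["tool_rot"].round(2),"rotvec",rv.round(4),"shift",d.round(4),"len",np.linalg.norm(d).round(3),"w",o["grip_width"].round(4),"F",o["force"].round(1),"t",o["time_s"])
                                                                                                                                       ^^^^^^^^^^^^^^^^^^^^^
AttributeError: 'float' object has no attribute 'round'
```

```bash
sed -i 's/o\["grip_width"\].round(4)/round(o["grip_width"],4)/' plan.py; python3 plan.py 0.6006 0.0419 0.14 82.8
```

```text
grasp [ 0.1441 -0.6334  0.2403] rot [-1.799e+02  1.000e-02  1.283e+01] rotvec [-1.5000e-03 -9.0000e-04 -1.2213e+00] shift [0.7274 0.3681 0.1003] len 0.821 w 0.0873 F [ 0.   0.1 -0.2] t 0.1
```

send_rows --xyz '[[0,0,0],[0,0,0],[0,0,0],[0,0,0],[0,0,0],[0,0,0],[0,0,0],[0,0,0],[0,0,0],[0,0,0],[0.04,0.02,0],[0.04,0.02,0],[0.04,0.02,0],[0.04,0.02,0],[0.04,0.02,0],[0.04,0.02,0],[0.04,0.02,0],[0.04,0.02,0],[0.04,0.02,0],[0.04,0.02,0]]' --rotation '[[0,0,-0.122],[0,0,-0.122],[0,0,-0.122],[0,0,-0.122],[0,0,-0.122],[0,0,-0.122],[0,0,-0.122],[0,0,-0.122],[0,0,-0.122],[0,0,-0.122],[0,0,0],[0,0,0],[0,0,0],[0,0,0],[0,0,0],[0,0,0],[0,0,0],[0,0,0],[0,0,0],[0,0,0]]' --jaw '[1,1,1,1,1,1,1,1,1,1,1,1,1,1,1,1,1,1,1,1]'

```text
time_s: 2.1
tool_pos: [0.3938, -0.2605, 0.4046]
tool_rot: [-180.0, 0.0, 82.7]
force: [1.5, 0.1, -0.2]
grip_width: 0.0869
grasp_force: 0.0
```

```bash
python3 plan.py 0.6006 0.0419 0.14 82.8
```

```text
grasp [ 0.3938 -0.2606  0.2411] rot [-1.7998e+02  3.0000e-02  8.2710e+01] rotvec [-0.0003  0.0005 -0.0015] shift [0.326  0.1672 0.1011] len 0.38 w 0.0869 F [ 1.5  0.1 -0.2] t 2.1
```

send_rows --xyz '[[0.0326,0.0167,0.01],[0.0326,0.0167,0.01],[0.0326,0.0167,0.01],[0.0326,0.0167,0.01],[0.0326,0.0167,0.01],[0.0326,0.0167,0.01],[0.0326,0.0167,0.01],[0.0326,0.0167,0.01],[0.0326,0.0167,0.01],[0.0326,0.0167,0.01],[0,0,0],[0,0,0],[0,0,0]]' --rotation '[[0,0,0],[0,0,0],[0,0,0],[0,0,0],[0,0,0],[0,0,0],[0,0,0],[0,0,0],[0,0,0],[0,0,0],[0,0,0],[0,0,0],[0,0,0]]' --jaw '[1,1,1,1,1,1,1,1,1,1,1,1,1]'

```text
time_s: 3.4
tool_pos: [0.6, 0.0386, 0.3046]
tool_rot: [-180.0, 0.1, 82.6]
force: [-0.3, 0.1, -0.0]
grip_width: 0.0874
grasp_force: 0.0
```

```bash
python3 plan.py 0.6006 0.0419 0.022 82.8
```

```text
grasp [0.5999 0.0384 0.1411] rot [-1.7998e+02  7.0000e-02  8.2650e+01] rotvec [-0.0004  0.0013 -0.0026] shift [0.0033 0.0002 0.1191] len 0.119 w 0.0874 F [-0.3  0.1 -0. ] t 3.4
```

send_rows --xyz '[[0.0033,0,0.024],[0,0,0.024],[0,0,0.024],[0,0,0.024],[0,0,0.013],[0,0,0.01],[0,0,0],[0,0,0],[0,0,0],[0,0,0],[0,0,0],[0,0,0],[0,0,0],[0,0,0]]' --rotation '[[0,0,0],[0,0,0],[0,0,0],[0,0,0],[0,0,0],[0,0,0],[0,0,0],[0,0,0],[0,0,0],[0,0,0],[0,0,0],[0,0,0],[0,0,0],[0,0,0]]' --jaw '[1,1,1,1,1,1,1,1,0.65,0.65,0.65,0.65,0.65,0.65]' --newtons 15

```text
time_s: 4.8
tool_pos: [0.6009, 0.0431, 0.1859]
tool_rot: [180.0, -0.0, 82.7]
force: [0.0, -0.4, 0.9]
grip_width: 0.0597
grasp_force: 15.0
```

```bash
python3 plan.py 0.5895 -0.0272 0.022 87.15
```

```text
grasp [0.601  0.0431 0.0224] rot [179.96  -0.    82.73] rotvec [ 0.0007  0.     -0.0772] shift [-0.0708 -0.0079  0.0004] len 0.071 w 0.0597 F [ 0.  -0.4  0.9] t 4.8
```

send_rows --xyz '[[0,0,0],[0,0,0],[0,0,0],[-0.011,-0.0013,0],[-0.011,-0.0013,0],[-0.011,-0.0013,0],[-0.011,-0.0013,0],[-0.011,-0.0013,0],[-0.011,-0.0014,0],[0,0,0],[0,0,0]]' --rotation '[[0,0,-0.026],[0,0,-0.026],[0,0,-0.025],[0,0,0],[0,0,0],[0,0,0],[0,0,0],[0,0,0],[0,0,0],[0,0,0],[0,0,0]]' --jaw '[0.65,0.65,0.65,0.65,0.65,0.65,0.65,0.65,0.65,0.65,0.65]'

```text
time_s: 5.9
tool_pos: [0.5894, -0.0248, 0.1859]
tool_rot: [-180.0, 0.2, 87.0]
force: [-1.5, -0.4, 5.3]
grip_width: 0.0601
grasp_force: 15.0
```

```bash
python3 plan.py 0.5895 -0.026 0.022 87.15
```

```text
grasp [ 0.5893 -0.0253  0.0224] rot [-179.98    0.18   87.03] rotvec [-0.0003  0.0031 -0.0021] shift [-0.0012  0.0002  0.0004] len 0.001 w 0.0601 F [-1.5 -0.4  5.3] t 5.9
```

send_rows --xyz '[[-0.001,0,0],[-0.001,0,0],[0,0,0]]' --rotation '[[0,0,0],[0,0,0],[0,0,0]]' --jaw '[0.65,0.65,0.65]'

```text
time_s: 6.2
tool_pos: [0.5893, -0.0252, 0.1859]
tool_rot: [-180.0, 0.1, 87.1]
force: [-0.1, 0.0, 4.9]
grip_width: 0.0599
grasp_force: 15.0
```

send_rows --xyz '[[-0.001,0,0],[-0.001,0,0],[0,0,0]]' --rotation '[[0,0,0],[0,0,0],[0,0,0]]' --jaw '[0.65,0.65,0.65]'

```text
time_s: 6.5
tool_pos: [0.5893, -0.0256, 0.1859]
tool_rot: [180.0, -0.1, 87.1]
force: [-0.3, 5.6, 5.0]
grip_width: 0.0596
grasp_force: 15.0
```

send_rows --xyz '[[-0.0015,0,0],[-0.0015,0,0],[0,0,0]]' --rotation '[[0,0,0],[0,0,0],[0,0,0]]' --jaw '[0.65,0.65,0.65]'

```text
time_s: 6.8
tool_pos: [0.5891, -0.0263, 0.1859]
tool_rot: [180.0, -0.3, 87.2]
force: [-0.2, 9.1, 3.7]
grip_width: 0.0603
grasp_force: 15.0
```

send_rows --xyz '[[0.002,0,0],[0,0,0],[0,0,0],[0,0,0],[0,0,0],[0,0,-0.02],[0,0,-0.03],[0,0,-0.03],[0,-0.02,-0.03],[-0.0,-0.03,-0.03],[0.03,-0.03,0],[0.03,-0.03,0],[0,0,0]]' --rotation '[[0,0,0],[0,0,0],[0,0,0],[0,0,0],[0,0,0],[0,0,0],[0,0,0],[0,0,0],[0,0,0],[0,0,0],[0,0,0],[0,0,0],[0,0,0]]' --jaw '[0.65,1,1,1,1,1,1,1,1,1,1,1,1]'

```text
time_s: 8.1
tool_pos: [0.4792, 0.0425, 0.3257]
tool_rot: [-179.9, 0.1, 87.5]
force: [-0.4, -1.3, 0.4]
grip_width: 0.0867
grasp_force: 0.0
```

```bash
python3 - <<'E'
from h import *
s,t=snap(1)
crop(t["image"],255,155,465,255,3.8,"pics/t1a.png")
E
```

```text
(no output)
```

View pics/t1a.png

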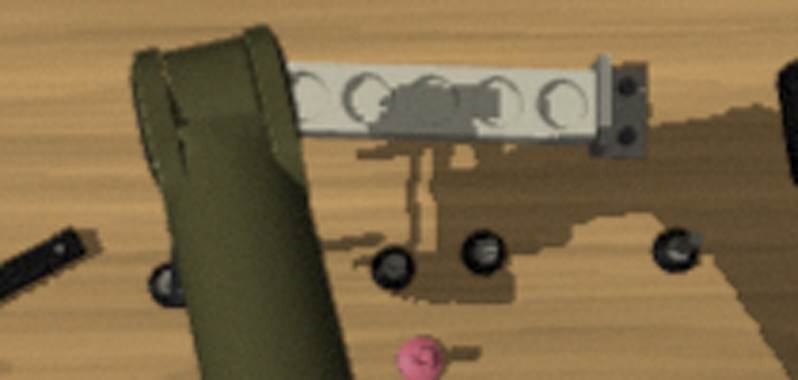

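View pics/scene1.png

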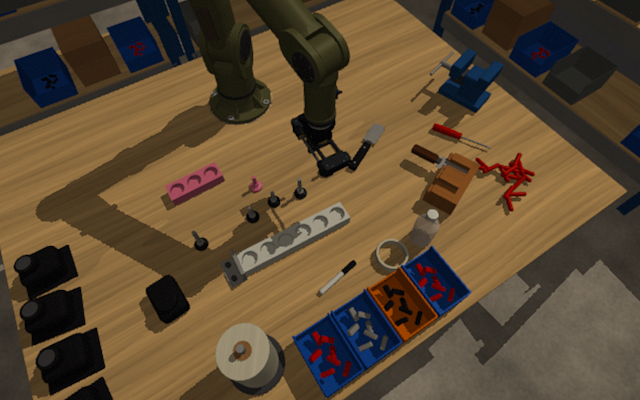

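```bash
python3 plan.py 0.4508 -0.3483 0.14 87.15
```

```text
grasp [0.4821 0.0378 0.1625] rot [1.7994e+02 1.5000e-01 8.7210e+01] rotvec [0.0011 0.0026 0.001 ] shift [-0.3876 -0.0119  0.0225] len 0.388 w 0.0869 F [ 0.3 -0.5  0.3] t 8.2
```

send_rows --xyz '[[-0.0388,-0.0012,0.002],[-0.0388,-0.0012,0.002],[-0.0388,-0.0012,0.002],[-0.0388,-0.0012,0.002],[-0.0388,-0.0012,0.002],[-0.0388,-0.0012,0.002],[-0.0388,-0.0012,0.002],[-0.0388,-0.0012,0.002],[-0.0388,-0.0012,0.002],[-0.0388,-0.0012,0.002],[0,0,0],[0,0,0],[0,0,0]]' --rotation '[[0,0,0],[0,0,0],[0,0,0],[0,0,0],[0,0,0],[0,0,0],[0,0,0],[0,0,0],[0,0,0],[0,0,0],[0,0,0],[0,0,0],[0,0,0]]' --jaw '[1,1,1,1,1,1,1,1,1,1,0.6,0.5,0.5]'

```text
time_s: 9.5
tool_pos: [0.4512, -0.3485, 0.3052]
tool_rot: [-180.0, -0.1, 87.2]
force: [-0.5, -0.0, -0.9]
grip_width: 0.0708
grasp_force: 0.0
```

```bash
python3 plan.py 0.4508 -0.3483 0.062 87.15; cat > row.py <<'E'
from h import *
def row(s,t):
    for c,b,th in ((t,(270,150,415,205),112),(s,(225,185,370,285),92)):
        im=up(c,b);g=im.min(2);k=cont(cv2.morphologyEx((g>th).astype(np.uint8),cv2.MORPH_CLOSE,np.ones((25,25))))[0]
        w=ray(c,back(k[:,0],b),.034)[:,:2]*1e3
        print("rect",cv2.minAreaRect(np.float32(w)))
if __name__=="__main__":
    s,t=snap(2);row(s,t)
    print(feet(t,[(292,222,309,239),(324,212,342,230),(350,217,368,235),(373,213,392,231)]))
E
python3 row.py
```

```text
grasp [ 0.4512 -0.3483  0.1417] rot [-1.7998e+02 -7.0000e-02  8.7160e+01] rotvec [-0.0004 -0.0012  0.0002] shift [ 0.0002 -0.0004  0.0797] len 0.08 w 0.0708 F [-0.5 -0.  -0.9] t 9.5
rect ((589.8687133789062, -115.79963684082031), (348.42742919921875, 76.2480697631836), 87.20005798339844)
rect ((583.9761352539062, -114.634033203125), (347.1600341796875, 75.58174896240234), 84.79148864746094)
[[ 429.9   88.8   19.7]
 [ 458.4  -18.9   19.6]
 [ 441.2 -103.2   19.8]
 [ 452.8 -182.2   19.7]]
```

```bash
python3 - <<'E'
from h import *
t=ld("top2.npz");s=ld("scene2.npz")
P=lambda x,y:np.array([x,y,.034])
for y in(57,-27,-111,-195,-279):print(y,proj(t,P(.581+(y+195)*5e-5,y/1e3)),proj(s,P(.581+(y+195)*5e-5,y/1e3)))
for c,b,th in ((t,(295,158,409,198),115),(s,(240,185,370,275),97)):
    im=up(c,b);g=im.min(2);K=cont(g>th)
    for k in K[:2]:
        w=ray(c,back(k[:,0],b),.034)[:,:2]*1e3
        print("rect",cv2.minAreaRect(np.float32(w)))
crop(t["image"],280,150,430,240,5,"pics/t2.png")
E
```

```text
57 [[308.56886873 178.84468708]] [[344.85646082 209.20448428]]
-27 [[334.22782274 179.6244018 ]] [[320.05468777 221.87484525]]
-111 [[359.88804161 180.40415494]] [[294.3062667  235.02881569]]
-195 [[385.54952543 181.18394653]] [[267.55594485 248.69462229]]
-279 [[411.21227432 181.96377656]] [[239.74408426 262.90273202]]
rect ((585.2879638671875, -105.81784057617188), (328.7538757324219, 61.72666549682617), 87.15538787841797)
rect ((583.8291015625, -112.44625854492188), (340.65179443359375, 61.882503509521484), 87.23397827148438)
rect ((746.7228393554688, -63.68305206298828), (16.56040382385254, 9.04170036315918), 57.57826232910156)
```

View pics/t2.png

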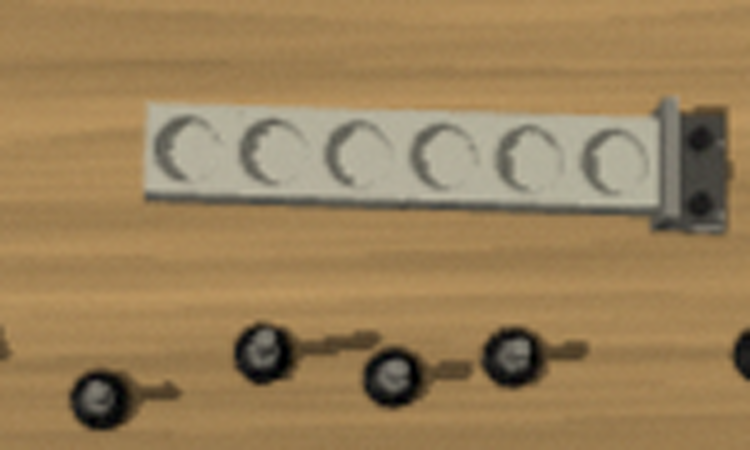

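send_rows --xyz '[[0,0,0.03],[0,0,0.025],[0,0,0.015],[0,0,0.01],[0,0,0],[0,0,0],[0,0,0],[0,0,0],[0,0,0],[0,0,0],[0,0,0],[0,0,0],[0,0,0],[0,0,0],[0,0,0]]' --rotation '[[0,0,0],[0,0,0],[0,0,0],[0,0,0],[0,0,0],[0,0,0],[0,0,0],[0,0,0],[0,0,0],[0,0,0],[0,0,0],[0,0,0],[0,0,0],[0,0,0],[0,0,0]]' --jaw '[0.5,0.5,0.5,0.5,0.5,0.5,0.3,0.2,0.1,0.1,0.1,0.1,0.1,0.1,0.1]' --newtons 20

```text
time_s: 11.1
tool_pos: [0.451, -0.3489, 0.2258]
tool_rot: [180.0, 0.0, 87.1]
force: [0.7, -0.2, 0.9]
grip_width: 0.0111
grasp_force: 20.0
```

```bash
python3 plan.py 0.5781 -0.2509 0.112 87.15
```

```text
grasp [ 0.4511 -0.3489  0.0623] rot [1.7999e+02 1.0000e-02 8.7140e+01] rotvec [ 0.0002  0.0001 -0.0003] shift [ 0.1042  0.122  -0.0497] len 0.168 w 0.0111 F [ 0.7 -0.2  0.9] t 11.1
```

send_rows --xyz '[[0,0,-0.02],[0,0,-0.03],[0.026,0.0305,0],[0.026,0.0305,0],[0.026,0.0305,0],[0.0256,0.0305,0],[0,0,0],[0,0,0],[0,0,0],[0,0,0]]' --rotation '[[0,0,0],[0,0,0],[0,0,0],[0,0,0],[0,0,0],[0,0,0],[0,0,0],[0,0,0],[0,0,0],[0,0,0]]' --jaw '[0.1,0.1,0.1,0.1,0.1,0.1,0.1,0.1,0.1,0.1]'

```text
time_s: 12.1
tool_pos: [0.581, -0.2472, 0.2792]
tool_rot: [179.6, -0.3, 87.4]
force: [2.0, 7.1, 13.0]
grip_width: 0.0251
grasp_force: 18.3
```

```bash
python3 plan.py 0.5781 -0.2515 0.0825 87.15; python3 - <<'E'
from h import *
s,t=snap(3);crop(s["image"],200,180,330,290,5,"pics/s3.png")
E
```

```text
grasp [ 0.5822 -0.2465  0.1157] rot [179.58  -0.25  87.35] rotvec [ 0.0073 -0.0045  0.0035] shift [-0.0045 -0.0026  0.0332] len 0.034 w 0.0251 F [ 2.   7.1 13. ] t 12.1
```

View pics/s3.png

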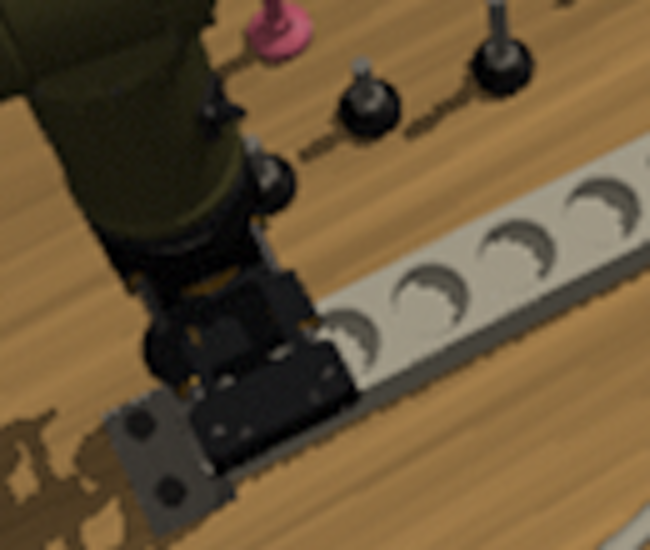

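send_rows --xyz '[[0,0,-0.02],[0,0,-0.03],[0,0,-0.03],[0,0,-0.03],[0,0,0],[0,0,0]]' --rotation '[[0,0,0],[0,0,0],[0,0,0],[0,0,0],[0,0,0],[0,0,0]]' --jaw '[0.1,0.1,0.1,0.1,0.1,0.1]'

```text
time_s: 12.8
tool_pos: [0.578, -0.2515, 0.3863]
tool_rot: [179.9, 0.0, 87.1]
force: [-0.3, -1.1, -0.6]
grip_width: 0.0084
grasp_force: 0.0
```

```bash
python3 - <<'E'
from h import *
s,t=snap(4);print(proj(s,[.581,-.247,.22]),proj(t,[.581,-.247,.22]))
a=cv2.resize(s["image"][140:280,190:330],None,fx=2.8,fy=2.8,interpolation=cv2.INTER_CUBIC)
b=cv2.resize(t["image"][110:250,340:480],None,fx=2.8,fy=2.8,interpolation=cv2.INTER_CUBIC)
cv2.imwrite("pics/st4.png",cv2.hconcat([a,b]))
E
```

```text
[[238.30540885 229.2795225 ]] [[411.6617416  167.82270342]]
```

View pics/st4.png

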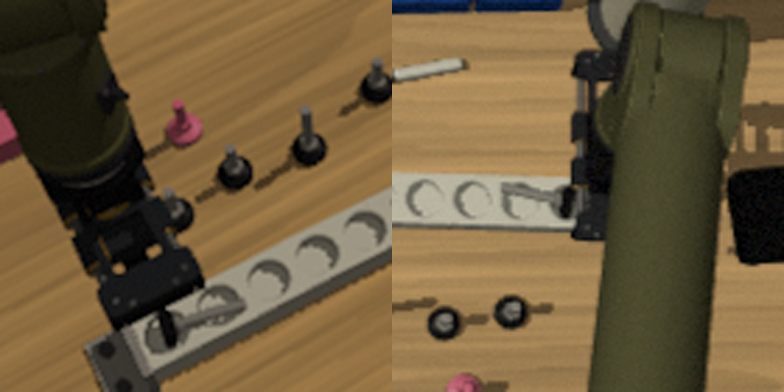

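```bash
python3 - <<'E'
from h import *
s=ld("scene4.npz");t=ld("top4.npz")
for z in(.04,.045):print(ray(s,[[277.5,248.2],[249.6,257.1]],z).round(4),ray(t,[[380.4,177.1],[401.8,181.4]],z).round(4))
print(tri(s,[277.5,248.2],t,[380.4,177.1]),tri(s,[249.6,257.1],t,[401.8,181.4]))
E
```

```text
[[ 0.5971 -0.1716  0.04  ]
 [ 0.5789 -0.2488  0.04  ]] [[ 0.5937 -0.1779  0.04  ]
 [ 0.578  -0.2472  0.04  ]]
[[ 0.5991 -0.1722  0.045 ]
 [ 0.581  -0.249   0.045 ]] [[ 0.5926 -0.1772  0.045 ]
 [ 0.577  -0.2464  0.045 ]]
[ 0.59488162 -0.17555063  0.03896368] [ 0.57830496 -0.24800895  0.03800023]
```

```bash
python3 plan.py 0.5928 -0.1835 0.056 76.8
```

```text
grasp [ 0.5772 -0.2515  0.221 ] rot [-1.7989e+02 -3.0000e-02  8.7130e+01] rotvec [-0.002  -0.0003  0.1803] shift [ 0.0698 -0.0007  0.165 ] len 0.179 w 0.0088 F [-0.5 -0.4  0.3] t 12.9
```

send_rows --xyz '[[0,0,0],[0,0,0],[0.035,-0.0003,0],[0.0348,-0.0004,0],[0,0,0.04],[0,0,0.04],[0,0,0.04],[0,0,0.02],[0,0,0.015],[0,0,0.008],[0,0,0],[0,0,0],[0,0,0]]' --rotation '[[0,0,0.09],[0,0,0.09],[0,0,0],[0,0,0],[0,0,0],[0,0,0],[0,0,0],[0,0,0],[0,0,0],[0,0,0],[0,0,0],[0,0,0],[0,0,0]]' --jaw '[0.5,0.5,0.5,0.5,0.5,0.5,0.5,0.5,0.5,0.5,0.5,0.5,0.5]'

```text
time_s: 14.2
tool_pos: [0.5939, -0.1835, 0.2242]
tool_rot: [179.9, 0.0, 76.8]
force: [-0.2, -0.1, 0.0]
grip_width: 0.0431
grasp_force: 0.0
```

```bash
python3 plan.py 0.5928 -0.1835 0.055 76.8
```

```text
grasp [ 0.5942 -0.1836  0.0607] rot [1.7986e+02 2.0000e-02 7.6820e+01] rotvec [0.0024 0.0004 0.0003] shift [-0.0003 -0.001   0.0057] len 0.006 w 0.0431 F [-0.2 -0.1  0. ] t 14.2
```

send_rows --xyz '[[0,-0.001,0.003],[0,0,0.003],[0,0,0],[0,0,0],[0,0,0],[0,0,0],[0,0,0],[0,0,0],[0,0,0],[0,0,0]]' --rotation '[[0,0,0],[0,0,0],[0,0,0],[0,0,0],[0,0,0],[0,0,0],[0,0,0],[0,0,0],[0,0,0],[0,0,0]]' --jaw '[0.5,0.5,0.5,0.3,0.2,0.1,0.1,0.1,0.1,0.1]' --newtons 8

```text
time_s: 15.2
tool_pos: [0.5923, -0.1831, 0.2167]
tool_rot: [180.0, 0.0, 76.8]
force: [1.1, -0.5, -0.7]
grip_width: 0.0121
grasp_force: 8.0
```

send_rows --xyz '[[0,0,-0.005],[0,0,-0.005],[0,0,-0.01],[0,0,-0.01],[0,0,-0.01],[0,0,-0.01],[0,0,-0.02],[0,0,-0.02],[0,0,-0.02],[0,0,-0.02],[0,0,-0.02],[0,0,0],[0,0,0]]' --rotation '[[0,0,0],[0,0,0],[0,0,0],[0,0,0],[0,0,0],[0,0,0],[0,0,0],[0,0,0],[0,0,0],[0,0,0],[0,0,0],[0,0,0],[0,0,0]]' --jaw '[0.1,0.1,0.1,0.1,0.1,0.1,0.1,0.1,0.1,0.1,0.1,0.1,0.1]'

```text
time_s: 16.5
tool_pos: [0.5922, -0.183, 0.3669]
tool_rot: [180.0, 0.0, 76.8]
force: [-0.6, -0.6, -2.9]
grip_width: 0.0114
grasp_force: 8.0
```

```bash
python3 - <<'E'
from h import *
s,t=snap(5);print(proj(s,[.593,-.183,.2]),proj(t,[.593,-.183,.2]))
a=cv2.resize(s["image"][140:280,200:340],None,fx=2.8,fy=2.8,interpolation=cv2.INTER_CUBIC)
b=cv2.resize(t["image"][100:240,320:460],None,fx=2.8,fy=2.8,interpolation=cv2.INTER_CUBIC)
cv2.imwrite("pics/st5.png",cv2.hconcat([a,b]))
E
```

```text
[[265.98670019 223.68668951]] [[388.59771689 165.81468037]]
```

View pics/st5.png

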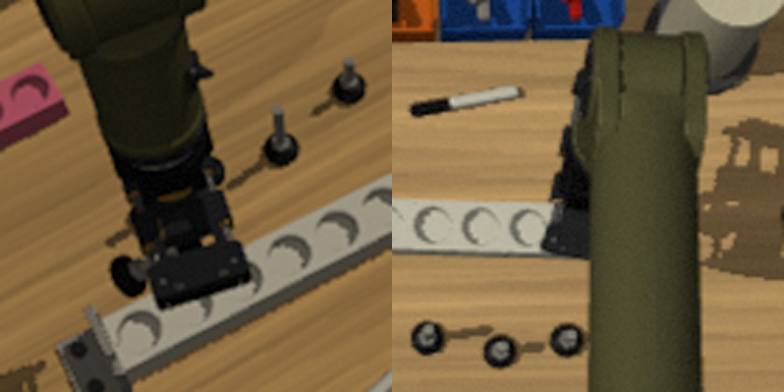

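send_rows --xyz '[[0,0,0.02],[0,0,0.02],[0,0,0.015],[0,0,0],[0,0,0],[0,0,0],[0,0,0]]' --rotation '[[0,0,0],[0,0,0],[0,0,0],[0,0,0],[0,0,0],[0,0,0],[0,0,0]]' --jaw '[0.1,0.1,0.1,0.1,0.1,0.1,0.1]' --newtons 3

```text
time_s: 17.3
tool_pos: [0.5926, -0.1832, 0.3128]
tool_rot: [179.9, 0.0, 76.8]
force: [-0.0, -0.1, -1.4]
grip_width: 0.0116
grasp_force: 3.0
```

```bash
cat > base.py <<'E'
import sys
from h import *
s,t=snap(sys.argv[1])
def P(z,y): return [.5925+(y+.183)*.23,y,z]
for nm,p in (("horizontal",P(.13,-.25)),("45",P(.08,-.235)),("down",P(.065,-.183))):
    print(nm,proj(s,p).round(1))
g=s["image"].max(2);print("dark blobs:")
n,l,st,ce=cv2.connectedComponentsWithStats((g[200:280,215:300]<45).astype(np.uint8))
for i in range(1,n):
    if st[i,4]>25: print(ce[i]+[215,200],st[i])
E
python3 base.py 6; python3 -c "
from cell import env;o=env.get_obs();print(o['force'],o['wrist_torque'],o['grasp_force'],o['grip_width'],o['tool_pos'])"
```

```text
horizontal [[243.2 243.8]]
45 [[252.1 249.5]]
down [[272.1 245.4]]
dark blobs:
[266.20408163 226.65539359] [  26    0   51   60 1715]
[227.5 264.5] [10 62  6  6 32]
[233.66666667 277.2962963 ] [16 75  7  5 27]
[-0.97825627 -0.1534267  -1.22518191] [-0.05608843 -0.08662236 -0.0349519 ] 2.9988713935017586 0.012153692452587721 [ 0.59250464 -0.18314335  0.3125701 ]
```

```bash
python3 - <<'E'
from h import *
from cell import env
s=ld("scene6.npz");im=s["image"].astype(int)
for r in range(214,268,1):
    print(r,"".join("#" if p.max()<45 else ("o" if p.min()>90 else ("g" if p.max()-p.min()<18 else ".")) for p in im[r,232:302]))
E
```

```text
214 ...............#############################gg........................
215 ..............##############################gg........................
216 ..............###############################g........................
217 ..............###############################gg.......................
218 ...............##############################gg.......................
219 ...............#####.################..##########g....................
220 ...............####..##############...############...................o
221 ................##.###########......##############.................ooo
222 .................############.....################g..............ooooo
223 ...................################################............ooooooo
224 .....................##############################..........oooooooog
225 .....................##############################g.......ooooooooggg
226 .....................###############################......oooooooogggg
227 .....................###############################....oooooooooggg..
228 ...................###########################
[... 2249 characters left out ...]
ggg......................
259 ggggggooooooooooooooooogg.gg###ggggggggggggggg........................
260 gggggggooooooooooooooooggggggggggggggggggggg..........................
261 gggggggooooooooooooooooogggg.ooggggggggggg............................
262 ggggggggooooooooooooooogggggoooggggggggg..............................
263 ggggggggooooooooooooooogg.oooogggggggg................................
264 ggggggggoooooooooooooogg.ooogggggggg..................................
265 gggggggggoogggooooooggggoogggggggg....................................
266 gggggggggggggggggggggggggggggggg......................................
267 gggggggggggggggggggggggggggggg........................................
```

```bash
python3 plan.py 0.450 -0.35 0.22 87.15
```

```text
grasp [ 0.5927 -0.1832  0.1491] rot [1.7992e+02 2.0000e-02 7.6820e+01] rotvec [ 0.0013  0.0005 -0.1802] shift [-0.1737 -0.134  -0.0709] len 0.231 w 0.0122 F [-1.  -0.2 -1.2] t 17.4
```

send_rows --xyz '[[0,0,0],[0,0,-0.01],[0,0,-0.02],[0,0,-0.02],[0,0,-0.02],[0,0,0],[0,0,0],[0,0,0],[-0.017,-0.013,0],[-0.022,-0.017,0],[-0.022,-0.017,0],[-0.022,-0.017,0],[-0.022,-0.017,0],[-0.022,-0.017,0],[-0.022,-0.017,0],[-0.014,-0.011,0],[-0.01,-0.008,0],[0,0,0],[0,0,0]]' --rotation '[[0,0,0],[0,0,0],[0,0,0],[0,0,0],[0,0,0],[0,0,-0.06],[0,0,-0.06],[0,0,-0.06],[0,0,0],[0,0,0],[0,0,0],[0,0,0],[0,0,0],[0,0,0],[0,0,0],[0,0,0],[0,0,0],[0,0,0],[0,0,0]]' --jaw '[0.1,0.1,0.1,0.1,0.1,0.1,0.1,0.1,0.1,0.1,0.1,0.1,0.1,0.1,0.1,0.1,0.1,0.1,0.1]' --newtons 10

```text
time_s: 19.3
tool_pos: [0.4504, -0.3484, 0.3821]
tool_rot: [179.9, -0.0, 87.2]
force: [0.2, 1.2, -1.0]
grip_width: 0.011
grasp_force: 10.0
```

send_rows --xyz '[[0,0,0.03],[0,0,0.03],[0,0,0.03],[0,0,0.02],[0,0,0.005],[0,0,0],[0,0,0]]' --rotation '[[0,0,0],[0,0,0],[0,0,0],[0,0,0],[0,0,0],[0,0,0],[0,0,0]]' --jaw '[0.1,0.1,0.1,0.1,0.1,0.1,0.1]' --newtons 4

```text
time_s: 20.0
tool_pos: [0.4508, -0.3489, 0.2681]
tool_rot: [179.9, 0.1, 87.2]
force: [-0.4, -0.2, -1.1]
grip_width: 0.0114
grasp_force: 4.0
```

Lower gently until contact.

send_rows --xyz '[[0,0,0.003],[0,0,0.003],[0,0,0.003],[0,0,0]]' --rotation '[[0,0,0],[0,0,0],[0,0,0],[0,0,0]]' --jaw '[0.1,0.1,0.1,0.1]' --newtons 3

```text
time_s: 20.4
tool_pos: [0.4497, -0.3494, 0.2577]
tool_rot: [-180.0, 0.0, 87.1]
force: [0.1, -0.1, -1.3]
grip_width: 0.0117
grasp_force: 3.0
```

send_rows --xyz '[[0,0,0.002],[0,0,0.002],[0,0,0.002],[0,0,0]]' --rotation '[[0,0,0],[0,0,0],[0,0,0],[0,0,0]]' --jaw '[0.1,0.1,0.1,0.1]'

```text
time_s: 20.8
tool_pos: [0.4499, -0.3496, 0.2521]
tool_rot: [180.0, 0.0, 87.1]
force: [-0.7, -0.6, 4.0]
grip_width: 0.0117
grasp_force: 3.0
```

send_rows --xyz '[[0,0,0.003],[0,0,0.003],[0,0,0],[0,0,0],[0,0,0],[0,0,0],[0,0,-0.03],[0,0,-0.04],[0,0,-0.04],[0,0,-0.03],[0.03,0,0],[0.04,0,0],[0.04,0,0],[0.04,0,0],[0,0,0],[0,0,0]]' --rotation '[[0,0,0],[0,0,0],[0,0,0],[0,0,0],[0,0,0],[0,0,0],[0,0,0],[0,0,0],[0,0,0],[0,0,0],[0,0,0],[0,0,0],[0,0,0],[0,0,0],[0,0,0],[0,0,0]]' --jaw '[0.1,0.1,0.1,0.3,0.5,0.5,0.5,0.5,0.5,0.5,0.5,0.5,0.5,0.5,0.5,0.5]'

```text
time_s: 22.4
tool_pos: [0.4573, -0.1984, 0.3858]
tool_rot: [-180.0, 0.1, 87.3]
force: [0.4, -0.6, -0.1]
grip_width: 0.0436
grasp_force: 0.0
```

```bash
python3 - <<'E'
from h import *
s,t=snap(7)
a=cv2.resize(s["image"][170:290,180:320],None,fx=2.8,fy=2.8,interpolation=cv2.INTER_CUBIC)
b=cv2.resize(t["image"][150:270,310:450],None,fx=2.8,fy=2.8,interpolation=cv2.INTER_CUBIC)
cv2.imwrite("pics/st7.png",cv2.hconcat([a,b]))
print(feet(t,[(424,212,442,230)]))
E
python3 plan.py 0.45 -0.35 0.062 87.15
```

```text
[[ 451.  -337.4   34.7]]
grasp [ 0.4569 -0.2006  0.2221] rot [-1.7998e+02  2.0000e-02  8.7050e+01] rotvec [-0.0004  0.0004 -0.0017] shift [-0.1496  0.0005  0.1601] len 0.219 w 0.0437 F [ 0.1 -0.   0.6] t 22.5
```

View pics/st7.png

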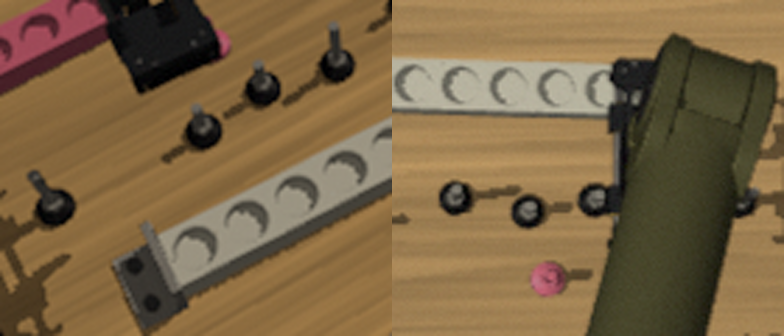

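send_rows --xyz '[[0.03,0,0],[0.04,0,0],[0.04,0,0],[0.03,0,0],[0,0,0]]' --rotation '[[0,0,0],[0,0,0],[0,0,0],[0,0,0],[0,0,0]]' --jaw '[0.5,0.5,0.5,0.5,0.5]'

```text
time_s: 23.0
tool_pos: [0.4647, -0.0562, 0.386]
tool_rot: [180.0, -0.1, 87.4]
force: [0.1, 0.3, -0.2]
grip_width: 0.0435
grasp_force: 0.0
```

```bash
python3 - <<'E'
from h import *
s,t=snap(8)
print(feet(t,[(424,212,442,230),(373,213,392,231)]))
# block joint check: scene
for c,b,th in ((t,(355,158,409,198),115),):
    g=up(c,b).min(2);k=cont(g>th)[0];print(cv2.minAreaRect(np.float32(ray(c,back(k[:,0],b),.034)[:,:2]*1e3)))
E
python3 plan.py 0.45 -0.35 0.062 87.15
```

```text
[[ 448.7 -350.9   20.9]
 [ 453.4 -182.    19.8]]
((579.4929809570312, -222.137939453125), (95.745849609375, 61.527469635009766), 87.38383483886719)
grasp [ 0.4644 -0.0606  0.2222] rot [-1.80e+02  2.00e-02  8.71e+01] rotvec [-0.0001  0.0003 -0.0009] shift [-0.2898  0.      0.1602] len 0.331 w 0.0436 F [ 0.2  0.1 -0.7] t 23.1
```

send_rows --xyz '[[-0.029,-0.0001,0.005],[-0.029,-0.0002,0.005],[-0.029,-0.0001,0.005],[-0.029,-0.0001,0.005],[-0.029,-0.0002,0.005],[-0.029,-0.0001,0.005],[-0.029,-0.0001,0.005],[-0.029,-0.0001,0.005],[-0.029,-0.0001,0.005],[-0.0293,-0.0001,0.005],[0,0,0],[0,0,0.03],[0,0,0.03],[0,0,0.03],[0,0,0.02],[0,0,0],[0,0,0]]' --rotation '[[0,0,0],[0,0,0],[0,0,0],[0,0,0],[0,0,0],[0,0,0],[0,0,0],[0,0,0],[0,0,0],[0,0,0],[0,0,0],[0,0,0],[0,0,0],[0,0,0],[0,0,0],[0,0,0],[0,0,0]]' --jaw '[0.5,0.5,0.5,0.5,0.5,0.5,0.5,0.5,0.5,0.5,0.5,0.5,0.5,0.5,0.5,0.5,0.5]'

```text
time_s: 24.8
tool_pos: [0.4481, -0.3504, 0.2257]
tool_rot: [-180.0, -0.0, 87.0]
force: [1.8, 0.7, 0.1]
grip_width: 0.0436
grasp_force: 0.0
```

send_rows --xyz '[[0,0,0],[0,0,0],[0,0,0],[0,0,0],[0,0,0],[0,0,0],[0,0,0]]' --rotation '[[0,0,0],[0,0,0],[0,0,0],[0,0,0],[0,0,0],[0,0,0],[0,0,0]]' --jaw '[0.35,0.2,0.1,0.1,0.1,0.1,0.1]' --newtons 20

```text
time_s: 25.5
tool_pos: [0.4487, -0.3495, 0.226]
tool_rot: [180.0, 0.0, 87.1]
force: [0.8, -0.4, 1.3]
grip_width: 0.0111
grasp_force: 20.0
```

```bash
python3 plan.py 0.5781 -0.2509 0.142 87.15
```

```text
grasp [ 0.4488 -0.3495  0.0625] rot [1.7998e+02 2.0000e-02 8.7150e+01] rotvec [ 0.0004  0.0003 -0.    ] shift [ 0.1049  0.1243 -0.0795] len 0.181 w 0.0111 F [ 0.8 -0.4  1.3] t 25.5
```

send_rows --xyz '[[0,0,-0.02],[0,0,-0.03],[0,0,-0.03],[0.021,0.025,0],[0.021,0.025,0],[0.021,0.025,0],[0.021,0.025,0],[0.0211,0.0243,0],[0,0,0],[0,0,0],[0,0,0.015],[0,0,0.015],[0,0,0.01],[0,0,0],[0,0,0]]' --rotation '[[0,0,0],[0,0,0],[0,0,0],[0,0,0],[0,0,0],[0,0,0],[0,0,0],[0,0,0],[0,0,0],[0,0,0],[0,0,0],[0,0,0],[0,0,0],[0,0,0],[0,0,0]]' --jaw '[0.1,0.1,0.1,0.1,0.1,0.1,0.1,0.1,0.1,0.1,0.1,0.1,0.1,0.1,0.1]'

```text
time_s: 27.0
tool_pos: [0.5776, -0.251, 0.2652]
tool_rot: [-179.9, -0.0, 87.1]
force: [0.5, -0.3, -1.3]
grip_width: 0.011
grasp_force: 20.0
```

```bash
python3 plan.py 0.5781 -0.2505 0.0825 87.15
```

```text
grasp [ 0.5775 -0.2509  0.1017] rot [-1.7995e+02 -2.0000e-02  8.7100e+01] rotvec [-0.0009 -0.0004 -0.0008] shift [0.0005 0.0005 0.0192] len 0.019 w 0.011 F [ 0.5 -0.3 -1.3] t 27.0
```

Descend in small steps.

send_rows --xyz '[[0.0003,0.0005,0.003],[0,0,0.003],[0,0,0.003],[0,0,0.002],[0,0,0]]' --rotation '[[0,0,0],[0,0,0],[0,0,0],[0,0,0],[0,0,0]]' --jaw '[0.1,0.1,0.1,0.1,0.1]'

```text
time_s: 27.5
tool_pos: [0.5783, -0.2504, 0.2543]
tool_rot: [-180.0, -0.0, 87.1]
force: [-0.0, 0.1, -0.6]
grip_width: 0.011
grasp_force: 20.0
```

send_rows --xyz '[[0,0,0.003],[0,0,0.003],[0,0,0.002],[0,0,0.001],[0,0,0]]' --rotation '[[0,0,0],[0,0,0],[0,0,0],[0,0,0],[0,0,0]]' --jaw '[0.1,0.1,0.1,0.1,0.1]'

```text
time_s: 28.0
tool_pos: [0.5784, -0.2504, 0.246]
tool_rot: [-180.0, 0.0, 87.1]
force: [-2.1, -0.2, 2.1]
grip_width: 0.0114
grasp_force: 20.0
```

send_rows --xyz '[[0,0,0],[0,0,0],[0,0,0],[0,0,0],[0,0,-0.02],[0,0,-0.03],[0,0,-0.03],[0,0,-0.01],[0,0,0]]' --rotation '[[0,0,0],[0,0,0],[0,0,0],[0,0,0],[0,0,0],[0,0,0],[0,0,0],[0,0,0],[0,0,0]]' --jaw '[0.15,0.25,0.4,0.4,0.4,0.4,0.4,0.4,0.4]'

```text
time_s: 28.9
tool_pos: [0.579, -0.2505, 0.3374]
tool_rot: [179.8, 0.1, 87.1]
force: [-0.4, 0.4, -0.9]
grip_width: 0.0349
grasp_force: 0.0
```

```bash
cat > look.py <<'E'
import sys
from h import *
from scipy import ndimage
s,t=snap(sys.argv[1])
def scan(c):
    "all black round bases seen from the top camera over the feet strip"
    b=(270,195,450,245);im=up(c,b).max(2);m=cv2.morphologyEx((im<60).astype(np.uint8),cv2.MORPH_OPEN,np.ones((13,13)))
    for k in cont(m):
        w=ray(c,back(cv2.convexHull(k)[:,0],b),.006)[:,:2]
        (x,y),r=cv2.minEnclosingCircle(np.float32(w*1e3))
        if 17<r<24: print("foot",round(x,1),round(y,1),"r",round(r,1))
scan(t)
E
python3 look.py 9;python3 plan.py 0.4584 -0.0189 0.062 87.15
```

```text
foot 453.2 -182.1 r 19.7
foot 458.5 -18.9 r 19.5
foot 429.9 88.1 r 19.3
foot 441.2 -103.3 r 19.7
foot 463.0 181.0 r 17.8
grasp [ 0.5778 -0.2504  0.171 ] rot [-1.7991e+02 -1.0000e-02  8.7130e+01] rotvec [-0.0015 -0.0002 -0.0004] shift [ 0.2253 -0.131   0.109 ] len 0.283 w 0.0345 F [-0.1 -0.2 -0.6] t 29.0
```

send_rows --xyz '[[0.0275,-0.016,0],[0.0375,-0.022,0],[0.0375,-0.022,0],[0.0375,-0.022,0],[0.0375,-0.022,0],[0.0278,-0.016,0],[0.02,-0.011,0],[0,0,0.02],[0,0,0.03],[0,0,0.03],[0,0,0.02],[0,0,0.009],[0,0,0],[0,0,0],[0,0,0],[0,0,0],[0,0,0],[0,0,0],[0,0,0],[0,0,0]]' --rotation '[[0,0,0],[0,0,0],[0,0,0],[0,0,0],[0,0,0],[0,0,0],[0,0,0],[0,0,0],[0,0,0],[0,0,0],[0,0,0],[0,0,0],[0,0,0],[0,0,0],[0,0,0],[0,0,0],[0,0,0],[0,0,0],[0,0,0],[0,0,0]]' --jaw '[0.5,0.5,0.5,0.5,0.5,0.5,0.5,0.5,0.5,0.5,0.5,0.5,0.5,0.5,0.3,0.2,0.1,0.1,0.1,0.1]'

```text
time_s: 31.0
tool_pos: [0.459, -0.0189, 0.2268]
tool_rot: [180.0, 0.0, 87.1]
force: [-0.2, -0.1, 0.1]
grip_width: 0.0114
grasp_force: 20.0
```

```bash
python3 plan.py 0.5809 -0.195 0.142 87.15
```

```text
grasp [ 0.459  -0.0189  0.0633] rot [1.7998e+02 1.0000e-02 8.7130e+01] rotvec [ 0.0004  0.0002 -0.0003] shift [-0.1698  0.1305 -0.0787] len 0.228 w 0.0114 F [-0.2 -0.1  0.1] t 31.0
```

send_rows --xyz '[[0,0,-0.02],[0,0,-0.03],[0,0,-0.03],[-0.0283,0.0217,0],[-0.0283,0.0217,0],[-0.0283,0.0218,0],[-0.0283,0.0218,0],[-0.0283,0.0218,0],[-0.0283,0.0217,0],[0,0,0],[0,0,0],[0,0,0.02],[0,0,0.015],[0,0,0.01],[0,0,0],[0,0,0]]' --rotation '[[0,0,0],[0,0,0],[0,0,0],[0,0,0],[0,0,0],[0,0,0],[0,0,0],[0,0,0],[0,0,0],[0,0,0],[0,0,0],[0,0,0],[0,0,0],[0,0,0],[0,0,0],[0,0,0]]' --jaw '[0.1,0.1,0.1,0.1,0.1,0.1,0.1,0.1,0.1,0.1,0.1,0.1,0.1,0.1,0.1,0.1]'

```text
time_s: 32.6
tool_pos: [0.5806, -0.1945, 0.2616]
tool_rot: [-180.0, -0.0, 87.2]
force: [-0.3, 0.6, -1.5]
grip_width: 0.0114
grasp_force: 20.0
```

```bash
python3 plan.py 0.5809 -0.195 0.0833 87.15
```

```text
grasp [ 0.5805 -0.1945  0.0981] rot [-1.7998e+02 -1.0000e-02  8.7170e+01] rotvec [-0.0004 -0.0001  0.0004] shift [-0.0005  0.0003  0.0148] len 0.015 w 0.0114 F [-0.3  0.6 -1.5] t 32.6
```

send_rows --xyz '[[-0.0005,0.0003,0.003],[0,0,0.003],[0,0,0.003],[0,0,0.003],[0,0,0.002],[0,0,0.001],[0,0,0]]' --rotation '[[0,0,0],[0,0,0],[0,0,0],[0,0,0],[0,0,0],[0,0,0],[0,0,0]]' --jaw '[0.1,0.1,0.1,0.1,0.1,0.1,0.1]'

```text
time_s: 33.3
tool_pos: [0.5811, -0.1954, 0.2468]
tool_rot: [180.0, 0.0, 87.1]
force: [0.6, -0.6, -2.0]
grip_width: 0.0114
grasp_force: 20.0
```

send_rows --xyz '[[0,0,0.001],[0,0,0],[0,0,0],[0,0,0],[0,0,0],[0,0,-0.02],[0,0,-0.03],[0,0,-0.03],[0,0,-0.01],[0,0,0]]' --rotation '[[0,0,0],[0,0,0],[0,0,0],[0,0,0],[0,0,0],[0,0,0],[0,0,0],[0,0,0],[0,0,0],[0,0,0]]' --jaw '[0.1,0.15,0.25,0.4,0.4,0.4,0.4,0.4,0.4,0.4]'

```text
time_s: 34.3
tool_pos: [0.5816, -0.1955, 0.3373]
tool_rot: [179.8, 0.1, 87.1]
force: [-0.9, -0.4, -0.7]
grip_width: 0.0349
grasp_force: 0.0
```

```bash
python3 look.py 10;python3 plan.py 0.4532 -0.1821 0.045 87.15
```

```text
foot 453.2 -182.1 r 19.7
foot 429.9 88.4 r 19.2
foot 441.4 -103.1 r 19.7
foot 462.9 180.9 r 17.7
grasp [ 0.5803 -0.1956  0.171 ] rot [-1.7991e+02 -1.0000e-02  8.7130e+01] rotvec [-0.0015 -0.0001 -0.0004] shift [ 0.0071 -0.1279  0.126 ] len 0.18 w 0.0348 F [-0.3 -0.1  0. ] t 34.4
```

send_rows --xyz '[[0.0021,-0.028,0],[0.001,-0.03,0],[0.002,-0.03,0],[0.001,-0.02,0],[0.001,-0.02,0],[0,0,0.02],[0,0,0.04],[0,0,0.03],[0,0,0.02],[0,0,0.01],[0,0,0.006],[0,0,0],[0,0,0],[0,0,0],[0,0,0],[0,0,0],[0,0,0],[0,0,0]]' --rotation '[[0,0,0],[0,0,0],[0,0,0],[0,0,0],[0,0,0],[0,0,0],[0,0,0],[0,0,0],[0,0,0],[0,0,0],[0,0,0],[0,0,0],[0,0,0],[0,0,0],[0,0,0],[0,0,0],[0,0,0],[0,0,0]]' --jaw '[0.5,0.5,0.5,0.5,0.5,0.5,0.5,0.5,0.5,0.5,0.5,0.5,0.3,0.2,0.1,0.1,0.1,0.1]'

```text
time_s: 36.2
tool_pos: [0.4536, -0.1821, 0.21]
tool_rot: [180.0, 0.0, 87.1]
force: [-0.2, 0.1, 1.3]
grip_width: 0.0111
grasp_force: 20.0
```

```bash
python3 plan.py 0.5837 -0.1391 0.125 87.15
```

```text
grasp [ 0.4537 -0.1822  0.0465] rot [1.7998e+02 2.0000e-02 8.7130e+01] rotvec [ 0.0003  0.0004 -0.0003] shift [ 0.0494  0.1278 -0.0785] len 0.158 w 0.0111 F [-0.2  0.1  1.3] t 36.2
```

send_rows --xyz '[[0,0,-0.02],[0,0,-0.03],[0,0,-0.03],[0.0124,0.032,0],[0.0124,0.032,0],[0.0123,0.032,0],[0.0123,0.0318,0],[0,0,0],[0,0,0],[0,0,0.02],[0,0,0.015],[0,0,0.01],[0,0,0],[0,0,0]]' --rotation '[[0,0,0],[0,0,0],[0,0,0],[0,0,0],[0,0,0],[0,0,0],[0,0,0],[0,0,0],[0,0,0],[0,0,0],[0,0,0],[0,0,0],[0,0,0],[0,0,0]]' --jaw '[0.1,0.1,0.1,0.1,0.1,0.1,0.1,0.1,0.1,0.1,0.1,0.1,0.1,0.1]'

```text
time_s: 37.6
tool_pos: [0.5833, -0.1394, 0.2446]
tool_rot: [-180.0, 0.0, 87.1]
force: [1.3, 0.1, -1.5]
grip_width: 0.0115
grasp_force: 20.0
```

```bash
python3 plan.py 0.5837 -0.1391 0.0665 87.15
```

```text
grasp [ 0.5832 -0.1394  0.0811] rot [-1.7997e+02  1.0000e-02  8.7110e+01] rotvec [-0.0006  0.0003 -0.0007] shift [0.0003 0.0004 0.0146] len 0.015 w 0.0115 F [ 1.3  0.1 -1.5] t 37.6
```

Insert, then release and rise in the next call after the check.

send_rows --xyz '[[0.0003,0.0004,0.003],[0,0,0.003],[0,0,0.003],[0,0,0.003],[0,0,0.002],[0,0,0.001],[0,0,0]]' --rotation '[[0,0,0],[0,0,0],[0,0,0],[0,0,0],[0,0,0],[0,0,0],[0,0,0]]' --jaw '[0.1,0.1,0.1,0.1,0.1,0.1,0.1]'

```text
time_s: 38.3
tool_pos: [0.584, -0.1387, 0.2301]
tool_rot: [-180.0, 0.0, 87.1]
force: [-1.6, 0.5, 3.2]
grip_width: 0.0112
grasp_force: 20.0
```

Seated (z up exactly 20 mm). Next: short at (441.4, -103.1) → pocket 4.

send_rows --xyz '[[0,0,0],[0,0,0],[0,0,0],[0,0,0],[0,0,-0.02],[0,0,-0.03],[0,0,-0.03],[0,0,-0.01],[0,0,0]]' --rotation '[[0,0,0],[0,0,0],[0,0,0],[0,0,0],[0,0,0],[0,0,0],[0,0,0],[0,0,0],[0,0,0]]' --jaw '[0.15,0.25,0.4,0.4,0.4,0.4,0.4,0.4,0.4]'

```text
time_s: 39.2
tool_pos: [0.5847, -0.1388, 0.3213]
tool_rot: [179.8, 0.1, 87.1]
force: [0.1, -0.2, -0.9]
grip_width: 0.0349
grasp_force: 0.0
```

```bash
python3 look.py 11;python3 plan.py 0.4414 -0.1032 0.045 87.15
```

```text
foot 429.9 88.2 r 19.1
foot 441.4 -103.1 r 19.5
foot 463.0 181.0 r 17.7
grasp [ 0.5834 -0.1389  0.1551] rot [-179.92    0.     87.13] rotvec [-0.0014  0.     -0.0004] shift [ 0.0286 -0.1439  0.1101] len 0.183 w 0.0348 F [-0.3 -0.5 -0.3] t 39.3
```

send_rows --xyz '[[0.0057,-0.028,0],[0.0057,-0.03,0],[0.0057,-0.03,0],[0.0057,-0.03,0],[0.0058,-0.0259,0],[0,0,0.02],[0,0,0.03],[0,0,0.03],[0,0,0.02],[0,0,0.01],[0,0,0],[0,0,0],[0,0,0],[0,0,0],[0,0,0],[0,0,0],[0,0,0],[0,0,0]]' --rotation '[[0,0,0],[0,0,0],[0,0,0],[0,0,0],[0,0,0],[0,0,0],[0,0,0],[0,0,0],[0,0,0],[0,0,0],[0,0,0],[0,0,0],[0,0,0],[0,0,0],[0,0,0],[0,0,0],[0,0,0],[0,0,0]]' --jaw '[0.5,0.5,0.5,0.5,0.5,0.5,0.5,0.5,0.5,0.5,0.5,0.5,0.3,0.2,0.1,0.1,0.1,0.1]'

```text
time_s: 41.1
tool_pos: [0.4417, -0.1031, 0.2099]
tool_rot: [-180.0, 0.0, 87.1]
force: [-0.8, -0.7, 2.2]
grip_width: 0.0109
grasp_force: 20.0
```

```bash
python3 plan.py 0.5864 -0.0831 0.125 87.15
```

```text
grasp [ 0.4417 -0.1031  0.0464] rot [-1.7999e+02  2.0000e-02  8.7130e+01] rotvec [-0.0001  0.0003 -0.0003] shift [ 0.0272  0.1435 -0.0786] len 0.166 w 0.0109 F [-0.8 -0.7  2.2] t 41.1
```

send_rows --xyz '[[0,0,-0.02],[0,0,-0.03],[0,0,-0.03],[0.0054,0.0287,0],[0.0054,0.0287,0],[0.0054,0.0287,0],[0.0055,0.0287,0],[0.0055,0.0287,0],[0,0,0],[0,0,0],[0,0,0.02],[0,0,0.015],[0,0,0.01],[0,0,0],[0,0,0]]' --rotation '[[0,0,0],[0,0,0],[0,0,0],[0,0,0],[0,0,0],[0,0,0],[0,0,0],[0,0,0],[0,0,0],[0,0,0],[0,0,0],[0,0,0],[0,0,0],[0,0,0],[0,0,0]]' --jaw '[0.1,0.1,0.1,0.1,0.1,0.1,0.1,0.1,0.1,0.1,0.1,0.1,0.1,0.1,0.1]'

```text
time_s: 42.6
tool_pos: [0.5863, -0.0831, 0.2448]
tool_rot: [-180.0, 0.0, 87.1]
force: [0.2, 0.1, -0.9]
grip_width: 0.0113
grasp_force: 20.0
```

```bash
python3 plan.py 0.5864 -0.0831 0.0665 87.15
```

```text
grasp [ 0.5862 -0.0832  0.0813] rot [-1.7998e+02  1.0000e-02  8.7120e+01] rotvec [-0.0003  0.0002 -0.0004] shift [0.     0.0001 0.0148] len 0.015 w 0.0113 F [ 0.2  0.1 -0.9] t 42.6
```

send_rows --xyz '[[0,0,0.003],[0,0,0.003],[0,0,0.003],[0,0,0.003],[0,0,0.002],[0,0,0.001],[0,0,0]]' --rotation '[[0,0,0],[0,0,0],[0,0,0],[0,0,0],[0,0,0],[0,0,0],[0,0,0]]' --jaw '[0.1,0.1,0.1,0.1,0.1,0.1,0.1]'

```text
time_s: 43.3
tool_pos: [0.5864, -0.083, 0.2299]
tool_rot: [-180.0, 0.0, 87.1]
force: [-2.7, 0.2, 2.1]
grip_width: 0.0115
grasp_force: 20.0
```

Seated. Release and look for the last foot.

send_rows --xyz '[[0,0,0],[0,0,0],[0,0,0],[0,0,0],[0,0,-0.02],[0,0,-0.03],[0,0,-0.03],[0,0,-0.01],[0,0,0]]' --rotation '[[0,0,0],[0,0,0],[0,0,0],[0,0,0],[0,0,0],[0,0,0],[0,0,0],[0,0,0],[0,0,0]]' --jaw '[0.15,0.25,0.4,0.4,0.4,0.4,0.4,0.4,0.4]'

```text
time_s: 44.2
tool_pos: [0.587, -0.0829, 0.3212]
tool_rot: [179.8, 0.0, 87.1]
force: [-0.9, -0.9, -0.5]
grip_width: 0.0347
grasp_force: 0.0
```

```bash
python3 look.py 12;python3 plan.py 0.4299 0.0883 0.045 87.15
```

```text
foot 430.1 88.2 r 19.2
foot 463.0 181.0 r 17.8
grasp [ 0.5858 -0.0832  0.1551] rot [-1.7992e+02  1.0000e-02  8.7120e+01] rotvec [-0.0014  0.0002 -0.0005] shift [ 0.1635 -0.1645  0.1101] len 0.257 w 0.0347 F [-0.3 -0.1  0.1] t 44.3
```

send_rows --xyz '[[0.0233,-0.0235,0],[0.0233,-0.0235,0],[0.0233,-0.0235,0],[0.0234,-0.0235,0],[0.0234,-0.0235,0],[0.0234,-0.0235,0],[0.0234,-0.0235,0],[0,0,0.02],[0,0,0.03],[0,0,0.03],[0,0,0.02],[0,0,0.01],[0,0,0],[0,0,0],[0,0,0],[0,0,0],[0,0,0],[0,0,0],[0,0,0],[0,0,0]]' --rotation '[[0,0,0],[0,0,0],[0,0,0],[0,0,0],[0,0,0],[0,0,0],[0,0,0],[0,0,0],[0,0,0],[0,0,0],[0,0,0],[0,0,0],[0,0,0],[0,0,0],[0,0,0],[0,0,0],[0,0,0],[0,0,0],[0,0,0],[0,0,0]]' --jaw '[0.5,0.5,0.5,0.5,0.5,0.5,0.5,0.5,0.5,0.5,0.5,0.5,0.5,0.5,0.3,0.2,0.1,0.1,0.1,0.1]'

```text
time_s: 46.3
tool_pos: [0.4305, 0.0884, 0.2099]
tool_rot: [180.0, 0.0, 87.1]
force: [0.9, 0.1, 0.4]
grip_width: 0.0111
grasp_force: 20.0
```

```bash
python3 plan.py 0.5892 -0.0272 0.125 87.15
```

```text
grasp [0.4305 0.0884 0.0464] rot [1.7997e+02 1.0000e-02 8.7130e+01] rotvec [ 0.0005  0.0002 -0.0004] shift [-0.1076  0.1643 -0.0786] len 0.212 w 0.0111 F [0.9 0.1 0.4] t 46.3
```

send_rows --xyz '[[0,0,-0.02],[0,0,-0.03],[0,0,-0.03],[-0.0179,0.0274,0],[-0.0179,0.0274,0],[-0.0179,0.0274,0],[-0.0179,0.0274,0],[-0.018,0.0274,0],[-0.018,0.0273,0],[0,0,0],[0,0,0],[0,0,0.02],[0,0,0.015],[0,0,0.01],[0,0,0],[0,0,0]]' --rotation '[[0,0,0],[0,0,0],[0,0,0],[0,0,0],[0,0,0],[0,0,0],[0,0,0],[0,0,0],[0,0,0],[0,0,0],[0,0,0],[0,0,0],[0,0,0],[0,0,0],[0,0,0],[0,0,0]]' --jaw '[0.1,0.1,0.1,0.1,0.1,0.1,0.1,0.1,0.1,0.1,0.1,0.1,0.1,0.1,0.1,0.1]'

```text
time_s: 47.9
tool_pos: [0.5888, -0.0268, 0.2447]
tool_rot: [-180.0, -0.0, 87.2]
force: [0.8, 0.4, -1.5]
grip_width: 0.0116
grasp_force: 20.0
```

```bash
python3 plan.py 0.5892 -0.0272 0.0665 87.15
```

```text
grasp [ 0.5887 -0.0268  0.0812] rot [-179.97   -0.     87.17] rotvec [-0.0005 -0.0001  0.0003] shift [-0.0004  0.0004  0.0147] len 0.015 w 0.0116 F [ 0.8  0.4 -1.5] t 47.9
```

send_rows --xyz '[[-0.0003,0.0003,0.003],[0,0,0.003],[0,0,0.003],[0,0,0.003],[0,0,0.002],[0,0,0.001],[0,0,0]]' --rotation '[[0,0,0],[0,0,0],[0,0,0],[0,0,0],[0,0,0],[0,0,0],[0,0,0]]' --jaw '[0.1,0.1,0.1,0.1,0.1,0.1,0.1]'

```text
time_s: 48.6
tool_pos: [0.5893, -0.0274, 0.2299]
tool_rot: [-180.0, 0.0, 87.1]
force: [-0.9, 0.2, 1.7]
grip_width: 0.0116
grasp_force: 20.0
```

send_rows --xyz '[[0,0,0],[0,0,0],[0,0,0],[0,0,0],[0,0,-0.02],[0,0,-0.04],[0,0,-0.04],[0,0,-0.04],[-0.04,0,0],[-0.04,0,0],[-0.04,0,0],[0,0,0]]' --rotation '[[0,0,0],[0,0,0],[0,0,0],[0,0,0],[0,0,0],[0,0,0],[0,0,0],[0,0,0],[0,0,0],[0,0,0],[0,0,0],[0,0,0]]' --jaw '[0.15,0.25,0.4,0.4,0.4,0.4,0.4,0.4,0.4,0.4,0.4,0.4]'

```text
time_s: 49.8
tool_pos: [0.5825, -0.1555, 0.3691]
tool_rot: [-180.0, 0.2, 86.5]
force: [-1.0, -0.7, -0.6]
grip_width: 0.0351
grasp_force: 0.0
```

```bash
python3 - <<'E'
from h import *
s,t=snap(13)
a=cv2.resize(s["image"][140:215,405:480],None,fx=5.3,fy=5.3,interpolation=cv2.INTER_CUBIC)
b=cv2.resize(t["image"][125:200,170:245],None,fx=5.3,fy=5.3,interpolation=cv2.INTER_CUBIC)
cv2.imwrite("pics/hold.png",cv2.hconcat([a,b]))
# scraper in top view
b=(205,205,290,260);im=up(t,b).astype(int);mx=im.max(2);sat=mx-im.min(2)
for nm,m,z in(("handle",mx<55,.02),("blade",(sat<25)&(mx>90),.011)):
    k=cont(cv2.morphologyEx(m.astype(np.uint8),cv2.MORPH_CLOSE,np.ones((15,15))))[0];w=ray(t,back(k[:,0],b),z)[:,:2]*1e3;print(nm,cv2.minAreaRect(np.float32(w)))
E
```

```text
handle ((441.8046569824219, 218.0216827392578), (27.153484344482422, 117.4349594116211), 27.527015686035156)
blade ((393.31976318359375, 314.3548583984375), (45.493934631347656, 83.35855102539062), 26.98198699951172)
```

View pics/hold.png

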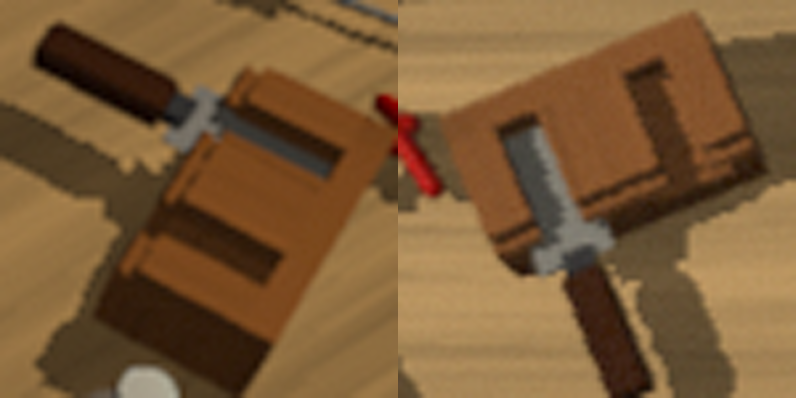

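```bash
cat > hold.py <<'E'
from h import *
t=ld("top13.npz");s=ld("scene13.npz")
for nm,c,b,z in(("top",t,(165,120,250,200),.066),("scene",s,(400,140,485,220),.066)):
    im=up(c,b);hsv=cv2.cvtColor(im,cv2.COLOR_BGR2HSV);H,S,V=[hsv[...,i].astype(int) for i in range(3)]
    p=proj(c,[.66,.33,.066])[0]
    for vt in(60,75,90):
        m=(S>150)&(V>vt)&(H<16)&(H>5);k=cont(m)[0];uv=back(k[:,0],b)
        w=ray(c,uv,z)[:,:2]*1e3;r=cv2.minAreaRect(np.float32(w))
        print(nm,vt,len(k),cv2.contourArea(k)/64,np.round(r[0]+r[1]+(r[2],),1))
        h=cv2.approxPolyDP(cv2.convexHull(k),30,True)[:,0];print((ray(c,back(h,b),z)[:,:2]*1e3).round(1).tolist())
E
python3 hold.py
```

```text
top 60 1597 1364.0546875 [685.  381.5 107.4 173.9  22.5]
[[764.0, 325.3], [676.3, 286.0], [606.3, 433.9], [700.4, 479.1]]
top 75 1758 1313.484375 [685.7 382.1 105.5 173.3  22.5]
[[764.0, 325.3], [678.9, 288.4], [608.0, 435.5], [700.4, 479.1]]
top 90 2063 1054.5390625 [686.2 382.7 104.2 172.7  22.5]
[[764.0, 325.3], [683.1, 289.3], [664.1, 301.6], [613.9, 442.1], [700.4, 479.1]]
scene 60 2590 1250.796875 [697.6 396.  117.8 204.2  21.7]
[[678.3, 498.2], [700.6, 500.0], [732.0, 468.9], [766.1, 321.0], [682.6, 282.7], [617.8, 438.2]]
scene 75 2111 1156.7734375 [691.1 394.5 102.7 201.2  22.7]
[[678.3, 498.2], [704.0, 496.6], [765.9, 323.0], [686.2, 284.4], [617.8, 438.2]]
scene 90 2118 1102.796875 [691.6 395.6 103.1 199.   23.4]
[[617.8, 439.2], [700.6, 500.0], [765.9, 323.0], [683.9, 286.3]]
```

```bash
python3 - <<'E'
from h import *
u=np.array([.9239,.3827]);v=np.array([-.3827,.9239])
for n in("top","scene"):
    c=ld(n+"13.npz");g=c["image"].max(2).astype(np.float32)
    def smp(U,V): 
        q=np.c_[(np.outer(U,u)+np.outer(V,v))/1e3,np.full(len(U),.066)];p=proj(c,q).astype(np.float32)
        return cv2.remap(g,p[:,0],p[:,1],cv2.INTER_LINEAR).ravel()
    V=np.arange(20,80,2.)
    print(n);
    for U in(765,775,785,795): print(U,smp(np.full(len(V),U),V).astype(int).tolist())
    U=np.arange(720,845,3.);
    for vv in (48,30,66): print("along",vv,list(zip(U.astype(int).tolist(),smp(U,np.full(len(U),vv)).astype(int).tolist())))
E
```

```text
top
765 [131, 131, 134, 135, 134, 134, 133, 133, 133, 133, 124, 105, 88, 77, 76, 75, 76, 75, 75, 72, 71, 99, 121, 133, 138, 138, 137, 136, 135, 135]
775 [132, 131, 129, 133, 135, 133, 133, 134, 135, 134, 120, 100, 86, 76, 76, 77, 77, 76, 72, 75, 77, 92, 116, 133, 137, 137, 136, 135, 134, 134]
785 [128, 130, 133, 133, 133, 132, 132, 131, 131, 129, 115, 98, 81, 72, 72, 73, 73, 72, 72, 72, 75, 82, 106, 129, 136, 138, 137, 135, 135, 134]
795 [132, 132, 132, 131, 131, 132, 132, 131, 129, 128, 121, 105, 85, 78, 77, 76, 75, 77, 77, 77, 79, 88, 115, 132, 138, 138, 136, 135, 134, 133]
along 48 [(720, 53), (723, 46), (726, 52), (729, 66), (732, 77), (735, 75), (738, 74), (741, 76), (744, 76), (747, 75), (750, 73), (753, 75), (756, 75), (759, 73), (762, 73), (765, 76), (768, 77), (771, 75), (774, 76), (777, 76), (780, 76), (783, 74), (786, 72), (789, 75), (792, 77), (795, 77), (798, 75), (801, 74), (804, 61), (807, 47), (810, 61), (813, 98), (816, 130), (819, 131), (822, 133), (825, 133), (828, 135), (831, 139), (834, 147), (837, 161), (840, 163), (843, 165)]
along 30 [(720, 52), (723, 46), (72
[... 2339 characters left out ...]
3), (798, 123), (801, 123), (804, 121), (807, 122), (810, 121), (813, 123), (816, 124), (819, 124), (822, 124), (825, 123), (828, 123), (831, 131), (834, 147), (837, 150), (840, 147), (843, 144)]
along 66 [(720, 85), (723, 81), (726, 82), (729, 78), (732, 80), (735, 79), (738, 71), (741, 100), (744, 114), (747, 97), (750, 98), (753, 115), (756, 114), (759, 116), (762, 113), (765, 116), (768, 113), (771, 114), (774, 112), (777, 118), (780, 117), (783, 119), (786, 118), (789, 118), (792, 118), (795, 121), (798, 120), (801, 120), (804, 119), (807, 119), (810, 119), (813, 121), (816, 122), (819, 123), (822, 123), (825, 123), (828, 122), (831, 132), (834, 150), (837, 156), (840, 152), (843, 151)]
```

```bash
python3 plan.py 0.4303 0.241 0.022 117
```

```text
grasp [ 0.5831 -0.1487  0.206 ] rot [-1.7999e+02 -3.0000e-02  8.6970e+01] rotvec [-0.000e+00 -5.000e-04 -5.242e-01] shift [0.4167 0.0407 0.184 ] len 0.457 w 0.0346 F [ 0.2  0.6 -0.7] t 49.9
```

send_rows --xyz '[[0,0,0],[0,0,0],[0,0,0],[0,0,0],[0.0417,0.0041,0],[0.0417,0.0041,0],[0.0417,0.0041,0],[0.0417,0.0041,0],[0.0417,0.0041,0],[0.0417,0.0041,0],[0.0417,0.0041,0.01],[0.0417,0.004,0.02],[0.0417,0.004,0.02],[0.0414,0.004,0.02],[0,0,0.02],[0,0,0.03],[0,0,0],[0,0,0]]' --rotation '[[0,0,-0.131],[0,0,-0.131],[0,0,-0.131],[0,0,-0.131],[0,0,0],[0,0,0],[0,0,0],[0,0,0],[0,0,0],[0,0,0],[0,0,0],[0,0,0],[0,0,0],[0,0,0],[0,0,0],[0,0,0],[0,0,0],[0,0,0]]' --jaw '[0.5,0.5,0.6,0.6,0.6,0.6,0.6,0.6,0.6,0.6,0.6,0.6,0.6,0.6,0.6,0.6,0.6,0.6]'

```text
time_s: 51.7
tool_pos: [0.4285, 0.2431, 0.2501]
tool_rot: [-180.0, -0.1, 117.3]
force: [0.8, -1.0, 1.1]
grip_width: 0.0523
grasp_force: 0.0
```

```bash
python3 plan.py 0.4303 0.241 0.022 117
```

```text
grasp [0.4283 0.2432 0.0866] rot [-1.7996e+02 -5.0000e-02  1.1730e+02] rotvec [-0.0007 -0.0009  0.0053] shift [-0.0027  0.0007  0.0646] len 0.065 w 0.0523 F [ 0.8 -1.   1.1] t 51.7
```

send_rows --xyz '[[-0.0025,0.0007,0.02],[0,0,0.02],[0,0,0.015],[0,0,0.009],[0,0,0],[0,0,0],[0,0,0],[0,0,0],[0,0,0],[0,0,0],[0,0,0],[0,0,0],[0,0,0]]' --rotation '[[0,0,0],[0,0,0],[0,0,0],[0,0,0],[0,0,0],[0,0,0],[0,0,0],[0,0,0],[0,0,0],[0,0,0],[0,0,0],[0,0,0],[0,0,0]]' --jaw '[0.6,0.6,0.6,0.6,0.6,0.6,0.4,0.3,0.2,0.2,0.2,0.2,0.2]' --newtons 30

```text
time_s: 53.0
tool_pos: [0.4313, 0.2401, 0.1859]
tool_rot: [180.0, 0.0, 117.2]
force: [-0.2, -0.4, 2.8]
grip_width: 0.0255
grasp_force: 30.0
```

```bash
python3 plan.py 0.4303 0.241 0.132 117; python3 plan.py 0.5378 0.2763 0.132 22.5
```

```text
grasp [0.4314 0.2401 0.0224] rot [1.7997e+02 1.0000e-02 1.1715e+02] rotvec [0.0004 0.0002 0.0026] shift [ 0.0012 -0.0005 -0.1096] len 0.11 w 0.0255 F [-0.2 -0.4  2.8] t 53.0
grasp [0.4314 0.2401 0.0224] rot [1.7997e+02 1.0000e-02 1.1715e+02] rotvec [ 5.000e-04 -2.000e-04  1.652e+00] shift [ 0.1122  0.0073 -0.1096] len 0.157 w 0.0255 F [-0.2 -0.4  2.8] t 53.0
```

send_rows --xyz '[[0,0,-0.02],[0,0,-0.03],[0,0,-0.03],[0,0,-0.03],[0,0,0],[0,0,0],[0,0,0],[0,0,0],[0,0,0],[0,0,0],[0,0,0],[0,0,0],[0,0,0],[0,0,0],[0,0,0],[0,0,0],[0,0,0],[0,0,0]]' --rotation '[[0,0,0],[0,0,0],[0,0,0],[0,0,0],[0,0,0.118],[0,0,0.118],[0,0,0.118],[0,0,0.118],[0,0,0.118],[0,0,0.118],[0,0,0.118],[0,0,0.118],[0,0,0.118],[0,0,0.118],[0,0,0.118],[0,0,0.118],[0,0,0.118],[0,0,0.118]]' --jaw '[0.2,0.2,0.2,0.2,0.2,0.2,0.2,0.2,0.2,0.2,0.2,0.2,0.2,0.2,0.2,0.2,0.2,0.2]'

```text
time_s: 54.8
tool_pos: [0.4307, 0.24, 0.2952]
tool_rot: [180.0, 0.1, 22.2]
force: [-0.7, 0.3, -1.2]
grip_width: 0.0258
grasp_force: 30.0
```

```bash
python3 plan.py 0.5378 0.2763 0.132 22.5
```

```text
grasp [0.4305 0.2399 0.1317] rot [1.800e+02 7.000e-02 2.224e+01] rotvec [ 0.      0.0012 -0.0045] shift [ 0.1129  0.0074 -0.0003] len 0.113 w 0.0258 F [-0.7  0.3 -1.2] t 54.8
```

send_rows --xyz '[[0.022,0.0015,0],[0.022,0.0015,0],[0.022,0.0015,0],[0.022,0.0015,0],[0.02,0.0014,0],[0,0,0.02],[0,0,0.03],[0,0,0.02],[0,0,0],[0,0,0],[0,0,0]]' --rotation '[[0,0,-0.002],[0,0,0],[0,0,0],[0,0,0],[0,0,0],[0,0,0],[0,0,0],[0,0,0],[0,0,0],[0,0,0],[0,0,0]]' --jaw '[0.2,0.2,0.2,0.2,0.2,0.2,0.2,0.2,0.2,0.2,0.2]'

```text
time_s: 55.9
tool_pos: [0.534, 0.2752, 0.227]
tool_rot: [-180.0, -0.1, 22.6]
force: [0.7, -0.3, 0.4]
grip_width: 0.0258
grasp_force: 30.0
```

```bash
python3 plan.py 0.5378 0.2763 0.0574 22.5; python3 - <<'E'
from h import *
s,t=snap(14)
# blade expected at z~.049 ; grey mask in both
for n,c,bb in(("s",s,(395,150,470,230)),("t",t,(195,140,265,215))):
    im=up(c,bb).astype(int);mx=im.max(2);m=((mx-im.min(2))<28)&(mx>70)
    for k in cont(m)[:3]:
        w=ray(c,back(k[:,0],bb),.0495)[:,:2]*1e3;r=cv2.minAreaRect(np.float32(w));U=np.array([[.9239,.3827],[-.3827,.9239]])@np.array(r[0])
        print(n,np.round(r[0]+r[1]+(r[2],),1),"uv",U.round(1))
E
```

```text
grasp [0.5343 0.2754 0.0635] rot [-1.7999e+02 -1.1000e-01  2.2630e+01] rotvec [-0.0001 -0.0019  0.0022] shift [0.0039 0.0004 0.0061] len 0.007 w 0.0258 F [ 0.7 -0.3  0.4] t 55.9
s [608.5 310.6  85.9  47.   23.4] uv [681.   54.1]
s [750.6 251.3  52.8  43.2  21. ] uv [789.6 -55.1]
s [627.  400.   30.7  49.6  33.8] uv [732.3 129.6]
t [663.8 421.3  68.7  27.4  27.4] uv [774.6 135.2]
t [572.1 275.4   5.7   6.   50.5] uv [634.   35.5]
t [585.7 289.1   5.6   9.5  45.3] uv [651.8  42.9]
```

```bash
cat > prof.py <<'E'
from h import *
import sys
u=np.array([.9239,.3827]);v=np.array([-.3827,.9239])
c=ld(sys.argv[1]);z=float(sys.argv[2]);im=c["image"].astype(np.float32)
def smp(U,V):
    p=proj(c,np.c_[(np.outer(U,u)+np.outer(V,v))/1e3,np.full(len(U),z)]).astype(np.float32)
    q=cv2.remap(im,p[:,0],p[:,1],cv2.INTER_LINEAR)[:,0];return q[:,2]-q[:,0]   # red minus blue: grey ~0
V=np.arange(15,95,.5)
for U in map(float,sys.argv[3:]):
    g=smp(np.full(len(V),U),V);th=(g.min()+np.median(g[V>85]))/2;m=np.where(g<th)[0]
    print(U,"edges",V[m[0]],V[m[-1]],"mid",(V[m[0]]+V[m[-1]])/2,"min/bg",g.min().round(),np.median(g[V>85]).round())
U=np.arange(690,745,1.);g=smp(U,np.full(len(U),52.));print("along",g.astype(int).tolist())
E
python3 prof.py scene14.npz .0511 655 665 675 685 695 705
```

```text
655.0 edges 28.5 77.0 mid 52.75 min/bg 14.0 78.0
665.0 edges 28.5 77.5 mid 53.0 min/bg 16.0 78.0
675.0 edges 29.0 76.0 mid 52.5 min/bg 15.0 76.0
685.0 edges 29.0 77.5 mid 53.25 min/bg 14.0 81.0
695.0 edges 29.0 76.5 mid 52.75 min/bg 14.0 81.0
705.0 edges 28.5 77.0 mid 52.75 min/bg 15.0 85.0
along [16, 16, 16, 16, 17, 17, 17, 17, 17, 17, 16, 16, 16, 17, 17, 17, 18, 18, 18, 18, 17, 17, 17, 17, 17, 17, 17, 17, 16, 16, 17, 19, 21, 25, 29, 34, 39, 42, 44, 45, 45, 44, 44, 44, 44, 43, 43, 44, 44, 45, 45, 45, 43, 43, 43]
```

send_rows --xyz '[[0,0.0018,0.003],[0,0,0.003],[0,0,0],[0,0,0],[0.005,0,0],[0.005,0,0],[0.005,0,0],[0.005,0,0],[0.003,0,0],[0,0,0]]' --rotation '[[0,0,0],[0,0,0],[0,0,0],[0,0,0],[0,0,0],[0,0,0],[0,0,0],[0,0,0],[0,0,0],[0,0,0]]' --jaw '[0.2,0.2,0.2,0.2,0.2,0.2,0.2,0.2,0.2,0.2]'

```text
time_s: 57.0
tool_pos: [0.556, 0.2821, 0.2196]
tool_rot: [-180.0, -0.0, 22.6]
force: [0.2, -0.1, -1.3]
grip_width: 0.026
grasp_force: 30.0
```

```bash
python3 plan.py 0.6163 0.3088 0.0574 22.5
```

```text
grasp [0.556  0.2822 0.0561] rot [-179.98   -0.     22.61] rotvec [-0.0003 -0.0001  0.002 ] shift [ 0.0659 -0.0015 -0.0013] len 0.066 w 0.026 F [ 0.2 -0.1 -1.3] t 57.0
```

send_rows --xyz '[[0,0,-0.0013],[0.004,0,0],[0.004,0,0],[0.004,0,0],[0.003,0,0],[0,0,0]]' --rotation '[[0,0,0],[0,0,0],[0,0,0],[0,0,0],[0,0,0],[0,0,0]]' --jaw '[0.2,0.2,0.2,0.2,0.2,0.2]'

```text
time_s: 57.6
tool_pos: [0.5698, 0.2878, 0.221]
tool_rot: [-180.0, -0.0, 22.6]
force: [0.5, 0.1, -0.9]
grip_width: 0.0254
grasp_force: 30.0
```

send_rows --xyz '[[0.004,0,0],[0.004,0,0],[0.004,0,0],[0.003,0,0],[0,0,0]]' --rotation '[[0,0,0],[0,0,0],[0,0,0],[0,0,0],[0,0,0]]' --jaw '[0.2,0.2,0.2,0.2,0.2]'

```text
time_s: 58.1
tool_pos: [0.5837, 0.2936, 0.221]
tool_rot: [-180.0, -0.0, 22.6]
force: [-0.7, -0.6, -1.7]
grip_width: 0.0257
grasp_force: 30.0
```

send_rows --xyz '[[0.005,0,0],[0.005,0,0],[0.005,0,0],[0.005,0,0],[0.005,0,0],[0.004,0,0],[0,0,0]]' --rotation '[[0,0,0],[0,0,0],[0,0,0],[0,0,0],[0,0,0],[0,0,0],[0,0,0]]' --jaw '[0.2,0.2,0.2,0.2,0.2,0.2,0.2]'

```text
time_s: 58.8
tool_pos: [0.6105, 0.3048, 0.2209]
tool_rot: [-180.0, -0.0, 22.6]
force: [-0.0, -0.0, -1.8]
grip_width: 0.0255
grasp_force: 30.0
```

send_rows --xyz '[[0.002,0,0],[0.002,0,0],[0,0,0]]' --rotation '[[0,0,0],[0,0,0],[0,0,0]]' --jaw '[0.2,0.2,0.2]'

```text
time_s: 59.1
tool_pos: [0.6139, 0.3062, 0.221]
tool_rot: [180.0, -0.0, 22.6]
force: [-0.7, 0.0, -1.0]
grip_width: 0.0256
grasp_force: 30.0
```

send_rows --xyz '[[0.0015,0,0],[0.0015,0,0],[0,0,0]]' --rotation '[[0,0,0],[0,0,0],[0,0,0]]' --jaw '[0.2,0.2,0.2]'

```text
time_s: 59.4
tool_pos: [0.6166, 0.3073, 0.221]
tool_rot: [180.0, 0.0, 22.6]
force: [0.1, 0.6, -0.8]
grip_width: 0.0259
grasp_force: 30.0
```

send_rows --xyz '[[0.0015,0,0],[0.0015,0,0],[0,0,0]]' --rotation '[[0,0,0],[0,0,0],[0,0,0]]' --jaw '[0.2,0.2,0.2]'

```text
time_s: 59.7
tool_pos: [0.6176, 0.3081, 0.2202]
tool_rot: [179.9, 0.4, 22.6]
force: [-8.3, -3.4, 2.8]
grip_width: 0.0262
grasp_force: 30.0
```

send_rows --xyz '[[0.0015,0,0],[0.0015,0,0],[0,0,0]]' --rotation '[[0,0,0],[0,0,0],[0,0,0]]' --jaw '[0.2,0.2,0.2]'

```text
time_s: 60.0
tool_pos: [0.6187, 0.3089, 0.219]
tool_rot: [179.9, 0.7, 22.7]
force: [-10.9, -6.2, 1.5]
grip_width: 0.0257
grasp_force: 30.0
```

send_rows --xyz '[[-0.0015,0,0],[-0.001,0,0],[0,0,0],[0,0,0]]' --rotation '[[0,0,0],[0,0,0],[0,0,0],[0,0,0]]' --jaw '[0.2,0.2,0.2,0.2]'

```text
time_s: 60.4
tool_pos: [0.6178, 0.3083, 0.2196]
tool_rot: [180.0, 0.4, 22.7]
force: [-6.1, -2.0, -0.3]
grip_width: 0.026
grasp_force: 30.0
```

send_rows --xyz '[[0,0,0],[0,0,0],[0,0,0],[0,0,0],[0,0,0],[0,0,-0.02],[0,0,-0.03],[0,0,-0.04],[0,0,-0.04],[0,0,-0.04],[-0.04,0.02,0],[-0.04,0.04,0],[-0.04,0.04,0],[-0.03,0.04,0],[0,0.04,0],[0,0.04,0],[0,0.04,0],[0,0.04,0],[0,0,0]]' --rotation '[[0,0,0],[0,0,0],[0,0,0],[0,0,0],[0,0,0],[0,0,0],[0,0,0],[0,0,0],[0,0,0],[0,0,0],[0,0,0],[0,0,0],[0,0,0],[0,0,0],[0,0,0],[0,0,0],[0,0,0],[0,0,0],[0,0,0]]' --jaw '[0.31,0.34,0.45,0.55,0.6,0.6,0.6,0.6,0.6,0.6,0.6,0.6,0.6,0.6,0.6,0.6,0.6,0.6,0.6]'

```text
time_s: 62.3
tool_pos: [0.6032, -0.0217, 0.3903]
tool_rot: [179.8, 0.1, 22.0]
force: [0.1, -0.6, 0.5]
grip_width: 0.0522
grasp_force: 0.0
```

```bash
python3 - <<'E'
from h import *
s,t=snap(15)
a=cv2.resize(s["image"][130:290,230:490],None,fx=3,fy=3,interpolation=cv2.INTER_CUBIC)[:, :780]
b=cv2.resize(t["image"][125:205,175:435],None,fx=3,fy=3,interpolation=cv2.INTER_CUBIC)
im=np.zeros((600,800,3),np.uint8);im[:480-120,:780]=a[:360];im[360:600,:780]=b
cv2.imwrite("pics/fin.png",im)
E
```

```text
(no output)
```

View pics/fin.png

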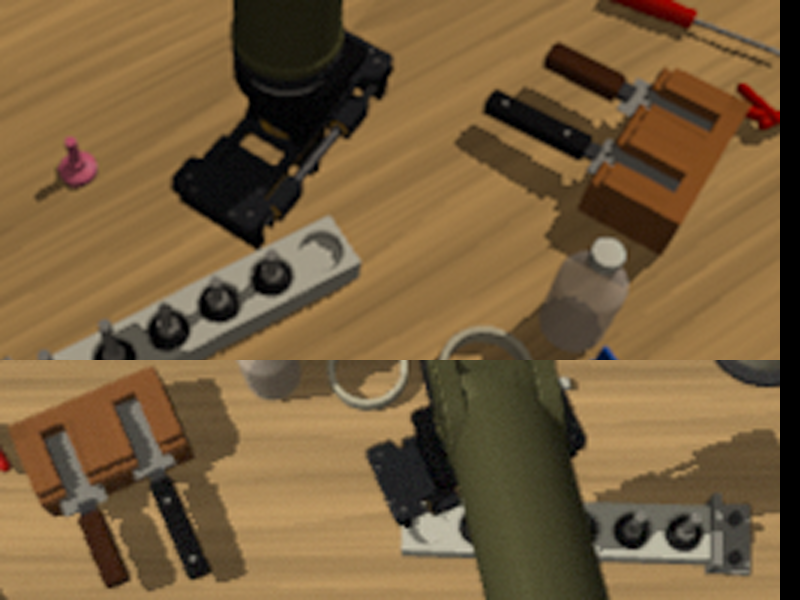

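```bash
python3 - <<'E'
from h import *
d=np.array([.0494,.9988]);e=np.array([.9988,-.0494])
for n in("top2","top10","top13","top15","scene2","scene13","scene15"):
    c=ld(n+".npz");g=c["image"].min(2).astype(np.float32);r=[]
    for off in(-26,-24,24,26):
        T=np.arange(235,270,.25);p=proj(c,np.c_[(np.array([580.9,-195])+np.outer(T,d)+off*e)/1e3,np.full(len(T),.034)]).astype(np.float32)
        q=cv2.remap(g,p[:,0],p[:,1],cv2.INTER_LINEAR).ravel();th=(q[:12].mean()+q[-12:].mean())/2;r.append(T[np.argmax(q<th)])
    print(n,r)
E
```

```text
top2 [np.float64(252.25), np.float64(252.5), np.float64(252.0), np.float64(252.25)]
top10 [np.float64(252.25), np.float64(252.25), np.float64(252.25), np.float64(252.0)]
top13 [np.float64(252.75), np.float64(252.75), np.float64(252.0), np.float64(252.5)]
top15 [np.float64(252.75), np.float64(252.5), np.float64(235.0), np.float64(235.0)]
scene2 [np.float64(252.75), np.float64(253.0), np.float64(252.75), np.float64(252.75)]
scene13 [np.float64(252.75), np.float64(253.0), np.float64(252.75), np.float64(252.75)]
scene15 [np.float64(253.0), np.float64(253.0), np.float64(252.75), np.float64(252.75)]
```

The loose block's far end is 252 to 253 mm from the fixed block's centre (252 nominal) and has not moved since it was butted. I'm handing in.

```bash
python3 -c "
from cell import env;print(env.sign_off())"
```

```text
the job is handed in; nothing more can be done
None
```

The job is handed in, verdict not shown: blocks butted in line, two long feet in pockets 1–2, three short in 3–5, and the scraper pushed in until it met the slot's end; one long foot was knocked from the grip by the end stop, then stood up again and seated in pocket 1.

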